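# Lock the lunch carrier's section onto its warmer base and put on the cover

### The job

Put the cashier's lunch carrier together on its warmer: set the loose green food section on the steel bottom section so that its two lugs drop through the two slots, and turn it clockwise (seen from above) until it stops, fully locked. Then lower the green cover level onto the section so that both of its upright studs come through the cover's two holes and the cover lies flat on the rim; let go and leave everything else on the desk where it is.

Things in the scene. Friction and masses are not known exactly. Their poses are not given: they have to be found in the camera images.
- base: Fixed: square black warmer dock (150 x 150 x 28 mm) carrying the steel bottom section of the carrier (round, 116 mm across, open at the top, rim 75 mm above the desk). Origin: on the desk, on the round section's axis; z up. Locked, the food section's x axis lies along the base's x axis, either way round, and its origin is 59 mm above this origin.
- base_rim (a point): Centre of the bottom section's mouth, at rim height. In the 100 mm bore, two opposite cream ledges with 87 mm between them, tops 1 mm below the rim, 7.5 mm thick; between their ends are two open slots 60 degrees wide, 20 mm deep. A section left standing on top of the ledges is 15 mm too high.
- base_slot (a point): Centre of one entry slot at rim height, 47 mm from the axis, 75 degrees counter-clockwise (seen from above) from the base's x axis; the other slot is opposite. White marks on the dock show both. Enter with the section's x axis (its lugs) along this line, then turn 75 degrees clockwise to a solid stop. The other way is blocked.
- base_locked (a point): Green mark on the dock at the base's +x side, 67.5 mm from the axis; another is opposite. In the locked position the section's partition, lugs and studs point at the green marks.
- section: Loose green food section, 0.35 kg nominal, 116 mm across, open at the top, same after a half turn. Origin: centre of its underside, z up; stands upright on the desk. Spigot below: 82 mm across, 16 mm high; then a shoulder that rests on the base's rim; top rim at 80 mm. Home in the base it has 2.5 mm of play sideways and 2 mm upward under the ledges.
- section_grip (a point): On the section's axis, 55 mm above its origin, in the cream partition: 14 mm thick (y), 76 mm long (along the section's x), top at 77 mm, floor of the compartments on both sides at 22 mm, 106 mm inside diameter. Grip the partition here from above, closing along the section's y.
- section_lug (a point): Outer face of the lug on the section's +x side, at the foot of the spigot; another on the -x side. 95 mm over both, each 5.5 mm high and 40 degrees wide.
- section_stud (a point): Tip of the steel stud on the section's +x side: 10 mm across, pointed, standing on the rim, x = 46 mm, y = 0, from 80 to 94 mm above the section's origin; another at x = -46 mm.
- cover: Loose green round cover, 0.18 kg nominal, disc 116 mm across and 8 mm thick, flat underneath, same after a half turn, lying on the desk. Origin: centre of its underside, z up. When on, its origin is 80 mm above the section's origin and its x axis lies along the section's, either way round.
- cover_grip (a point): Middle of the cover's black grip bar, 36 mm above the cover's origin. The bar lies along the cover's x, 66 mm long, 14 mm thick (y), from 24 to 48 mm above the origin, on two short posts. Grip it here, closing along the cover's y.
- cover_hole (a point): Middle, at the upper face, of the through hole on the cover's +x side: 13 mm across, x = 46 mm, y = 0; another at x = -46 mm.
- flask: Steel drinking flask, 68 mm across, 220 mm tall, stands on the desk: leave alone. Origin: centre of its underside.
- bowl: White rice bowl, 140 mm across, 70 mm high: leave alone. Origin: centre of its underside.
- mouse: Teal computer mouse, 100 x 60 x 35 mm: leave alone. Origin: centre of its underside.
- tape: Cream roll of tape lying flat, 90 mm across, 24 mm high: leave alone. Origin: centre of its underside.
- stapler: Blue-grey stapler, 140 x 36 x 36 mm: leave alone. Origin: centre of its underside.
Things that resemble listed ones, but are neither listed nor needed, are in the scene too. Leave any yellow look-alike of the cover alone.

How it is judged:
By the outcome, as a careful person would: the job done as asked, in the order asked, and still so for the second after the job is handed in, with the robot touching nothing.
It also fails if it takes over 64 s, if anything falls off the work surface, if the arm or the gripper's body presses on something with over 40 N, if the wrist force passes 120 N, or if a joint passes its speed limit or range.

### The arm

A 6-joint arm with a two-finger parallel gripper is mounted at the origin on the work surface. World frame = base frame: x ahead of the robot, y to its left, z up, the work surface at z = 0. Lengths are in m, angles in rad, forces in N, time in s.
With the tool pointing down it reaches from about 0.35 to 0.85 m from the base axis. Payload 8.1 kg.
Tool frame: the origin (TCP) lies midway between the tips of the shut fingers; the grasp point (between the pads) lies 19 mm behind it; z points along the fingers, x is the direction in which the jaws open and shut, and the axes are right-handed (so a half turn about z gives the same grasp; the last joint's range is limited). The gripper opens to 85 mm and grips with 20 to 120 N. Pads are 22 mm wide; open, the fingers measure 114 mm over their backs; the gripper's body (76 mm by 85 mm) begins 54 mm behind the grasp point. The pads swing forward as they close: fully open they stand 13 mm farther back than shut.
Start: joints at [-0.085, 0.13, 1.488, -0, 1.523, -0.085], TCP at [0.6, 0, 0.231] pointing down, gripper open.
Joint ranges: [-2.96, 2.96], [-0.89, 2.26], [0.02, 2.5], [-1.34, 4.48], [0, 2.73], [-2.66, 2.66]. Speed limits (rad/s): [2.39, 2.39, 2.79, 3.14, 3.14, 3.14].

### API

Orientations are given as a rotation vector (axis times angle).
In Python, from workcell import env, imaging gives the robot as it stands.
- The arm moves only by the tool apply_moves, never from a script. Its argument "plan" is a list of rows, each an object of numbers: "dx", "dy", "dz": the shift along the tool's x, y, z in cm; "wx", "wy", "wz": the turn, a rotation vector about the tool's x, y, z in degrees; "claw": the closure, from -1 (fully open) to 1 (shut). A call has 1 to 8 rows; each row is the pose to reach, as a shift and turn from the pose measured when the call began, along the tool's axes at that moment; what a row does not reach only later rows make up. A row lasts 1/10 s, in which the tool goes at most 50 mm and 8.59 degrees, less where a joint would pass 70% of its speed; a pose out of reach is approached as far as the arm can. A call with a gripper value outside its range is refused whole. The fingers move at their own pace and stop on an object; the grip force is fixed at half the most. Time passes only in rows, so rows that repeat a pose let the fingers close. It gives the time, the measured TCP pose, the force and the opening at its end, in the units of the state.
- env.read_state(): the state, without advancing time (a new reading comes with each control period).
- imaging.snapshot(name): name is "scene" or "side" or "wrist"; returns (picture, depth): 420x560x3 uint8, red, green, blue; 420x560 float32, m along the optical axis (not along the pixel's ray), 0 where there is no reading.
- imaging.camera_info(name): a dict with "camera_matrix" (3x3 intrinsics, pixels), "T" (4x4, takes a point from camera to world coordinates); the wrist camera has in their place "mount" (4x4, takes a point from camera to tool coordinates, whose origin is the TCP and whose axes are the tool frame's). Camera axes: x right, y up, looking along -z (the intrinsics and any distortion apply to the point x, -y, -z); pixel columns grow to the right and rows downward; lengths in m; the calibration is good to about 2 mm. A picture is of the moment at which its call begins: read the wrist's pose just before it. camera_info takes no time and is no camera call.
- env.hand_in(): hands the job in, once; it reports no verdict.
The state is a dict: "time_s": time; "qpos": joint angles; "qd": joint speeds; "tau": joint torques, N m; "tcp_pos": TCP position; "tool_rot": TCP orientation; "contact_force": force on the tool from outside, world axes, zero at the start; "ft_torque": the same for the moment, N m; "width": finger opening in m.
Only numpy, scipy, OpenCV 4.12 (cv2) and the standard library are available. Lean on these libraries where they do the work, as an engineer would, in place of code of your own. Each camera call takes 0.05 s, during which the arm holds its last target.

## Working session

There is one attempt and no reset: what is moved stays moved. The work goes in short steps, Python scripts to look and compute and a tool call to move; the robot and the scene stay as the last step left them, time stands still between calls to the robot, and variables do not carry over. Pictures are saved under pics/ and viewed, and the job is handed in when it is done.

Besides the shell and the picture viewer there is one more tool, called after ">>>" as name(argument=value, ...), one argument or row to a line, values as JSON. apply_moves: Moves the arm, as the interface text tells. Its arguments: {"type":"object","properties":{"plan":{"type":"array"}},"required":["plan"]}

```bash
ls; mkdir -p pics
python3 - <<'E'
from workcell import env, imaging
import cv2, numpy as np
for n in ["scene","side","wrist"]:
    p,d=imaging.snapshot(n); np.savez(f"pics/{n}0.npz",p=p,d=d)
    cv2.imwrite(f"pics/{n}0.png",p[:,:,::-1])
    i=imaging.camera_info(n); print(n,{k:np.round(v,4).tolist() if not isinstance(v,str) else v for k,v in i.items()})
s=env.read_state(); print({k:np.round(v,4).tolist() for k,v in s.items()})
E
```

```text
pics
scene {'camera_matrix': [[467.8115, 0.0, 278.0403], [0.0, 467.8115, 211.6321], [0.0, 0.0, 1.0]], 'T': [[-0.0716, -0.7957, 0.6014, 1.3928], [0.9974, -0.0631, 0.0352, 0.102], [0.01, 0.6024, 0.7982, 1.2291], [0.0, 0.0, 0.0, 1.0]]}
side {'camera_matrix': [[466.6836, 0.0, 275.6046], [0.0, 466.6836, 215.4446], [0.0, 0.0, 1.0]], 'T': [[-0.9891, 0.1037, -0.1041, 0.3734], [-0.147, -0.7136, 0.6849, 1.1325], [-0.0033, 0.6928, 0.7211, 1.2133], [0.0, 0.0, 0.0, 1.0]]}
wrist {'camera_matrix': [[338.7204, 0.0, 280.7302], [0.0, 338.7204, 216.7473], [0.0, 0.0, 1.0]], 'mount': [[1.0, -0.0009, -0.0013, 0.0], [-0.0012, -0.9578, -0.2873, -0.0737], [-0.001, 0.2873, -0.9578, -0.1418], [0.0, 0.0, 0.0, 1.0]]}
{'time_s': 0.15, 'qpos': [-0.0853, 0.131, 1.4891, -0.0, 1.523, -0.0854], 'qd': [0.0013, -0.0009, -0.0026, 0.0008, -0.0009, 0.0], 'tau': [0.001, -57.0061, -50.116, -0.0001, 0.0097, -0.0001], 'tcp_pos': [0.5996, 0.0001, 0.2305], 'tool_rot': [-3.1415, -0.0001, 0.0023], 'contact_force': [0.5587, -0.383, -0.1161], 'ft_torque': [-0.0106, 0.0188, -0.0159], 'width': 0.0857}
```

View pics/scene0.png

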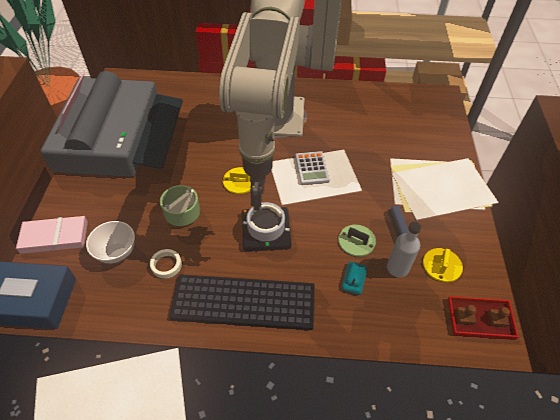

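View pics/side0.png

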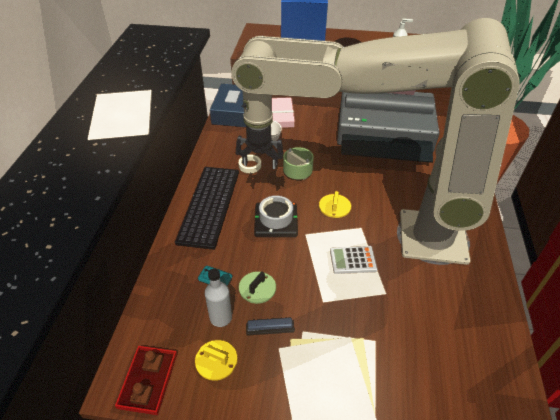

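View pics/wrist0.png

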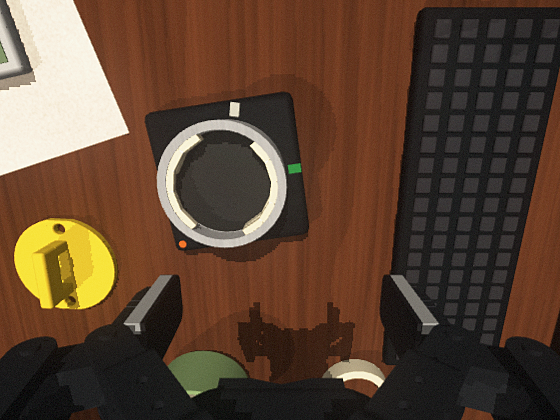

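Scene: green section at (180,205), base at (266,228), green cover at (357,240). Yellow look-alikes are at (238,180) and (442,264), flask at (404,250). The wrist view shows the white slot mark (235,109) and the green locked mark (294,168).

```bash
cat > h.py <<'E'
import numpy as np, cv2, time
from scipy.spatial.transform import Rotation as R
from workcell import env, imaging
def grab(n,tag=None):
    s=env.read_state(); p,d=imaging.snapshot(n)
    T=camT(n,s)
    if tag: np.savez(f"pics/{tag}.npz",p=p,d=d,T=T); cv2.imwrite(f"pics/{tag}.png",p[:,:,::-1])
    return p,d,T
def toolT(s):
    M=np.eye(4);M[:3,:3]=R.from_rotvec(s["tool_rot"]).as_matrix();M[:3,3]=s["tcp_pos"];return M
def camT(n,s):
    i=imaging.camera_info(n)
    return toolT(s)@i["mount"] if n=="wrist" else np.array(i["T"])
def K(n): return np.array(imaging.camera_info(n)["camera_matrix"])
def cloud(n,d,T):
    k=K(n);v,u=np.mgrid[0:d.shape[0],0:d.shape[1]]
    P=np.stack([(u-k[0,2])/k[0,0]*d,-(v-k[1,2])/k[1,1]*d,-d],-1)
    return P@T[:3,:3].T+T[:3,3]
def ray(n,T,uv,z):
    k=K(n);uv=np.atleast_2d(uv).astype(float)
    r=np.stack([(uv[:,0]-k[0,2])/k[0,0],-(uv[:,1]-k[1,2])/k[1,1],-np.ones(len(uv))],-1)@T[:3,:3].T
    return T[:3,3]+r*((z-T[2,3])/r[:,2])[:,None]
def hsv(p): return cv2.cvtColor(p,cv2.COLOR_RGB2HSV)
E
python3 - <<'E'
from h import *
s=env.read_state()
for n in ["scene","side","wrist"]:
    f=np.load(f"pics/{n}0.npz");p,d=f["p"],f["d"];T=camT(n,s)
    C=cloud(n,d,T);h=hsv(p)
    ok=d>0
    print(n,"wood z",np.median(C[ok&(abs(C[...,2])<.02)][:,2]))
    for nm,lo,hi in [("green",(40,50,50),(75,255,255)),("yellow",(22,150,100),(32,255,255))]:
        m=cv2.inRange(h,lo,hi)*ok.astype(np.uint8)
        nc,l,st,ce=cv2.connectedComponentsWithStats(m)
        for i in range(1,nc):
            if st[i,4]>60:
                q=C[l==i]; zt=np.percentile(q[:,2],95)
                print(nm,st[i,4],ce[i].round(),"z",np.percentile(q[:,2],[5,50,95]).round(3),"mid xy",((q[:,:2].max(0)+q[:,:2].min(0))/2).round(4),np.ptp(q[:,:2],axis=0).round(3))
    if n=="wrist":
        # rim ring z~75
        m=ok&(abs(C[...,2]-.075)<.004)&(np.hypot(C[...,0]-.5,C[...,1]-.1)<.2)&(h[...,1]<60)
        q=C[m]; print("rim",len(q),q.min(0),q.max(0))
        uv=np.argwhere(m)[:,::-1].astype(np.int32)
        hull=cv2.convexHull(uv); P=ray(n,T,hull[:,0,:],.075)
        (cx,cy),r=cv2.minEnclosingCircle(P[:,:2].astype(np.float32));print("circle",cx,cy,r)
        e=cv2.fitEllipse(P[:,None,:2].astype(np.float32));print(e)
        print("white/green",ray(n,T,[(235,109),(294,168)],.028))
E
```

```text
scene wood z 0.0008942937298012099
green 1013 [34. 15.] z [-0.04   0.056  0.14 ] mid xy [-1.1711 -1.5598] [1.436 0.975]
green 524 [12. 37.] z [-0.07   0.016  0.121] mid xy [-0.854  -1.5439] [1.034 0.77 ]
yellow 587 [237. 181.] z [0.002 0.009 0.048] mid xy [ 0.4455 -0.0939] [0.328 0.122]
yellow 1042 [443. 265.] z [0.004 0.01  0.048] mid xy [0.6315 0.5589] [0.12  0.117]
side wood z 0.0003885391542159944
green 1981 [523.  33.] z [0.036 0.172 0.297] mid xy [-0.4555 -0.9556] [0.926 2.213]
green 163 [553.  35.] z [0.051 0.172 0.257] mid xy [-0.8031 -1.6476] [0.37  0.818]
green 512 [541.  72.] z [-0.16   0.059  0.169] mid xy [-0.7796 -1.5565] [0.447 1.014]
green 65 [301. 151.] z [0.046 0.07  0.082] mid xy [ 0.4973 -0.3147] [0.06  0.022]
green 350 [297. 170.] z [0.023 0.054 0.08 ] mid xy [ 0.4965 -0.2443] [0.105 0.086]
green 82 [339. 255.] z [0.015 0.019 0.023] mid xy [0.3142 0.1483] [0.028 0.056]
green 707 [257. 288.] z [0.004 0.008 0.013] mid xy [0.5608 0.3013] [0.113 0.116]
yellow 604 [335. 205.] z [0.002 0.008 0.047] mid xy [ 0.3422 -0.0995] [0.114 0.13 ]
yellow 1306 [216. 360.] z [0.003 0.008 0.047] mid xy [0.6317 0.5546] [0.118 0.122]
wrist wood z -0.00040043983046794684
green 81 [ 2. 55.] z [0.016 0.018 0.019] mid xy [0.3331 0.1302] [0.008 0.016]
green 136 [294. 168.] z [0.024 0.028 0.029] mid xy [0.6135 0.0222] [0.015 0.011]
green 1758 [202. 371.] z [0.019 0.044 0.077] mid xy [ 0.5221 -0.113 ] [0.125 0.262]
yellow 6357 [ 65. 262.] z [0.005 0.007 0.047] mid xy [ 0.3446 -0.0989] [0.117 0.12 ]
rim 4861 [ 0.48844338 -0.04505342  0.07100316] [0.60360164 0.06980362 0.07661211]
circle 0.5466838479042053 0.012790958397090435 0.05788283422589302
((0.5466604232788086, 0.012823804281651974), (0.11520024389028549, 0.11551419645547867), 155.2558135986328)
white/green [[0.55533113 0.07943485 0.028     ]
 [0.61319627 0.02231691 0.028     ]]
```

>>> apply_moves(
  plan=[
    {"dx":-2.5,"dy":4.9,"dz":-1.5,"claw":-1},
    {"dx":-5,"dy":9.8,"dz":-3,"claw":-1},
    {"dx":-7.5,"dy":14.7,"dz":-4,"claw":-1},
    {"dx":-10,"dy":19.5,"dz":-5,"claw":-1},
    {"dx":-10,"dy":19.5,"dz":-5,"claw":-1},
    {"dx":-10,"dy":19.5,"dz":-5,"claw":-1},
    {"dx":-10,"dy":19.5,"dz":-5,"claw":-1},
  ],
)

```text
validation failed for argument at $.pl...
```

Run:
```python
from h import *
grab("wrist","w1"); s=env.read_state(); print(s["time_s"],s["tcp_pos"],s["tool_rot"])
for n in ["scene","side"]: grab(n,n+"1")
```

```text
0.2 [5.99656021e-01 6.99077131e-05 2.30624849e-01] [-3.14146008e+00  3.48800161e-05  1.82781395e-03]
```

View pics/w1.png

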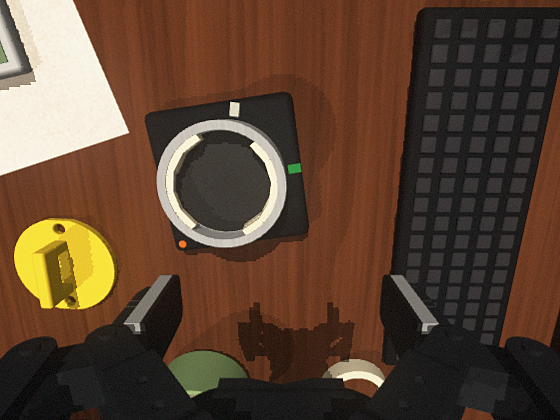

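The arm hasn't moved (the view is unchanged) because the plan was refused. I'll retry with every field filled in.

>>> apply_moves(
  plan=[
    {"dx":-2.5,"dy":4.9,"dz":-1.5,"wx":0,"wy":0,"wz":0,"claw":-1},
    {"dx":-5,"dy":9.8,"dz":-3,"wx":0,"wy":0,"wz":0,"claw":-1},
    {"dx":-7.5,"dy":14.7,"dz":-4,"wx":0,"wy":0,"wz":0,"claw":-1},
    {"dx":-10,"dy":19.5,"dz":-5,"wx":0,"wy":0,"wz":0,"claw":-1},
    {"dx":-10,"dy":19.5,"dz":-5,"wx":0,"wy":0,"wz":0,"claw":-1},
    {"dx":-10,"dy":19.5,"dz":-5,"wx":0,"wy":0,"wz":0,"claw":-1},
  ],
)

```text
time_s: 0.9
tcp_pos: [0.4988, -0.1981, 0.2822]
tool_rot: [3.14, -0.007, 0.001]
contact_force: [0.9, -0.9, 0.2]
width: 0.0852
```

Run:
```python
from h import *
grab("wrist","w2"); s=env.read_state(); print(s["time_s"],s["tcp_pos"],s["tool_rot"],s["qd"].round(3))
for n in ["scene","side"]: grab(n,n+"2")
a=cv2.imread("pics/scene2.png")[180:300,300:480]; cv2.imwrite("pics/coverzoom.png",cv2.resize(a,None,fx=4,fy=4))
```

```text
0.95 [ 0.49939849 -0.1964224   0.28156809] [ 3.14118947e+00 -4.89928666e-03  6.02238401e-04] [ 0.048  0.014  0.004  0.013 -0.004  0.017]
```

View pics/w2.png

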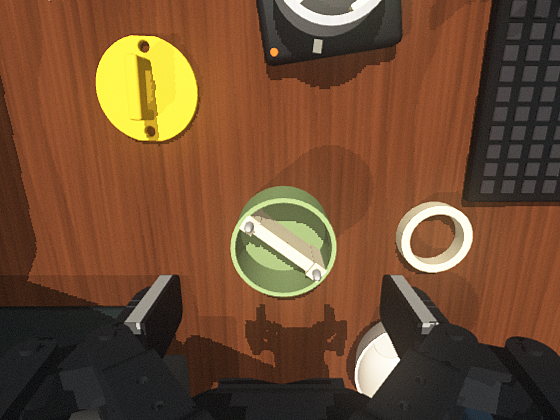

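View pics/coverzoom.png

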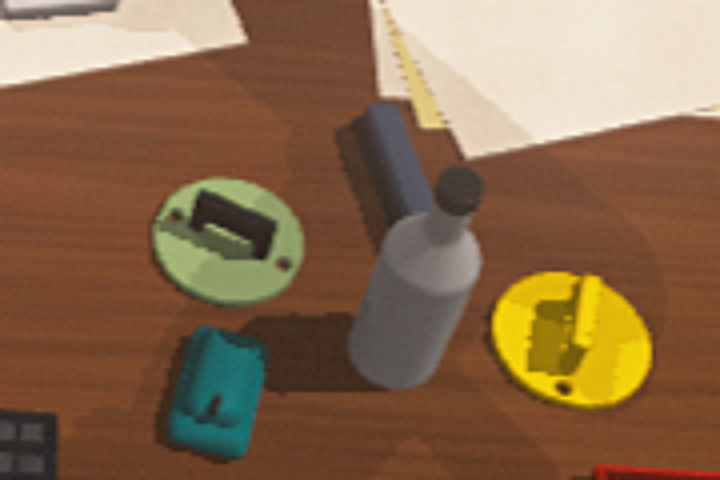

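The wrist view shows the section's rim centred near (284,247), its stud tips at (249,228) and (317,274), and the cream partition between them. In the crop, the green disc with the black bar is the cover (scene pixel 357,240). The yellow ones are the look-alikes.

Run:
```python
from h import *
f=np.load("pics/w2.npz");p,d,T=f["p"],f["d"],f["T"];C=cloud("wrist",d,T)
near=np.hypot(C[...,0]-.5,C[...,1]+.27)<.09
m=(d>0)&near&(abs(C[...,2]-.080)<.003)
uv=np.argwhere(m)[:,::-1].astype(np.int32);hull=cv2.convexHull(uv)
P=ray("wrist",T,hull[:,0,:],.080);print("rim",cv2.fitEllipse(P[:,None,:2].astype(np.float32)),cv2.minEnclosingCircle(P[:,:2].astype(np.float32)))
ms=(d>0)&near&(C[...,2]>.085)
nc,l,st,ce=cv2.connectedComponentsWithStats(ms.astype(np.uint8))
for i in range(1,nc):
    if st[i,4]>3: q=C[l==i];print(st[i,4],ce[i],q.mean(0),q[:,2].max())
h=hsv(p)
mp=(d>0)&near&(abs(C[...,2]-.077)<.0035)&(h[...,1]<70)
q=C[mp][:,:2].astype(np.float32);r=cv2.minAreaRect(q);print("part",len(q),r)
vx=cv2.fitLine(q,cv2.DIST_HUBER,0,.01,.01).ravel();print(vx,np.degrees(np.arctan2(vx[1],vx[0])))
# base slot marks again + rim not; cover from scene & side
for n in ["scene","side"]:
    f=np.load(f"pics/{n}2.npz");p,d,T=f["p"],f["d"],f["T"];C=cloud(n,d,T);h=hsv(p)
    near=np.hypot(C[...,0]-.56,C[...,1]-.30)<.08
    g=(d>0)&near&(C[...,2]<.018)&(C[...,2]>.003)&(h[...,0]>30)&(h[...,0]<80)&(h[...,1]>40)
    g=cv2.inRange(h,(32,40,50),(75,255,255)).astype(bool)&near
    uv=np.argwhere(g)[:,::-1].astype(np.int32);P=ray(n,T,cv2.convexHull(uv)[:,0,:],.006)
    print(n,cv2.fitEllipse(P[:,None,:2].astype(np.float32)))
    b=(d>0)&near&(C[...,2]>.022)&(C[...,2]<.055)&(h[...,2]<90)
    q=C[b]; print("bar",len(q),q.mean(0),cv2.minAreaRect(q[:,:2].astype(np.float32)),cv2.fitLine(q[:,:2].astype(np.float32),2,0,.01,.01).ravel())
```

```text
rim ((0.5014533400535583, -0.2645358443260193), (0.11522483825683594, 0.11583471298217773), 2.2502472400665283) ((0.5012890100479126, -0.26442161202430725), 0.058140020817518234)
76 [247.98684211 227.28947368] [ 0.46527241 -0.23603469  0.09079578] 0.09461977286437778
70 [316.32857143 275.41428571] [ 0.53765216 -0.29140752  0.0905754 ] 0.0942640263450863
1542 [396.84435798 323.40531777] [ 0.54163676 -0.19806774  0.3151063 ] 0.3340151749694511
1365 [164.93772894 324.71941392] [ 0.45611636 -0.19871938  0.31446131] 0.3335096985264106
6077 [280.42685536 399.54500576] [ 0.49884391 -0.1867174   0.36152096] 0.3684400664870784
1116 [472.58154122 403.87544803] [ 0.55220444 -0.20116337  0.34897589] 0.36367768516429866
753 [ 93.54714475 405.25896414] [ 0.44677103 -0.20133313  0.34877904] 0.3635891843644749
part 1089 ((0.5017850399017334, -0.266109824180603), (0.019820917397737503, 0.10961905121803284), 52.65300750732422)
[ 0.7949623  -0.6066588   0.50205886 -0.26441595] -37.34831
scene ((0.5621444582939148, 0.30189383029937744), (0.11541536450386047, 0.11890029907226562), 71.14330291748047)
bar 151 [0.56547026 0.30158572 0.04087323] ((0.5631889700889587, 0.30198755860328674), (0.064118392765522, 0.016192089766263962), 65.52263641357422) [0.4281516 0.9037069 0.5654703 0.3015857]
side ((0.5599684715270996, 0.29947492480278015), (0.11529617756605148, 0.11809759587049484), 31.56037139892578)
bar 136 [0.55954488 0.30492801 0.04145664] ((0.5598302483558655, 0.3014396131038666), (0.06656959652900696, 0.016500506550073624), 63.81535720825195) [0.45132437 0.89236    0.55954486 0.304928  ]
```

```bash
cat >> h.py <<'E'
def go(x,y,z,yaw):
    s=env.read_state();M=toolT(s)
    Rt=(R.from_euler('z',yaw,degrees=True)*R.from_rotvec([np.pi,0,0])).as_matrix()
    t=M[:3,:3].T@(np.array([x,y,z])-M[:3,3]); w=R.from_matrix(M[:3,:3].T@Rt).as_rotvec(degrees=True)
    print("t",round(s["time_s"],2),"d cm",(t*100).round(2),"w deg",w.round(2),"q6",s["qpos"][5].round(2))
E
python3 -c "
from h import *
go(.5015,-.2645,.17,52.6)"
```

```text
t 1.05 d cm [ 0.16  7.   11.07] w deg [-5.000e-02  2.000e-02 -5.261e+01] q6 -0.47
```

>>> apply_moves(
  plan=[
    {"dx":0.16,"dy":7.0,"dz":11,"wx":0,"wy":0,"wz":-52.6,"claw":0},
    {"dx":0.16,"dy":7.0,"dz":11,"wx":0,"wy":0,"wz":-52.6,"claw":0},
    {"dx":0.16,"dy":7.0,"dz":11,"wx":0,"wy":0,"wz":-52.6,"claw":0},
    {"dx":0.16,"dy":7.0,"dz":11,"wx":0,"wy":0,"wz":-52.6,"claw":0},
    {"dx":0.16,"dy":7.0,"dz":11,"wx":0,"wy":0,"wz":-52.6,"claw":0},
    {"dx":0.16,"dy":7.0,"dz":11,"wx":0,"wy":0,"wz":-52.6,"claw":0},
    {"dx":0.16,"dy":7.0,"dz":11,"wx":0,"wy":0,"wz":-52.6,"claw":0},
    {"dx":0.16,"dy":7.0,"dz":11,"wx":0,"wy":0,"wz":-52.6,"claw":0},
  ],
)

```text
time_s: 1.85
tcp_pos: [0.5019, -0.2634, 0.1703]
tool_rot: [-2.816, -1.388, 0.001]
contact_force: [0.8, -0.6, -0.4]
width: 0.0422
```

```bash
python3 -c "
from h import *
grab('wrist','w3'); s=env.read_state(); print(s['width'],s['tcp_pos'],s['contact_force'])
go(.5015,-.2645,.038,52.6)"
```

```text
0.042313046521107185 [ 0.50185949 -0.26359198  0.17045042] [-0.97086214 -0.87496498 -0.29842579]
t 1.9 d cm [-0.1   0.04 13.24] w deg [-0.07 -0.01 -0.16] q6 -1.49
```

View pics/w3.png

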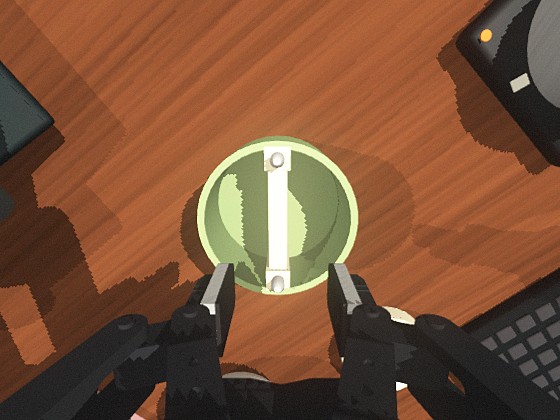

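The partition runs vertically at column 277, midway between the fingers (232 and 332), so the alignment is good. Descending to grip.

>>> apply_moves(
  plan=[
    {"dx":-0.1,"dy":0.04,"dz":4,"wx":0,"wy":0,"wz":0,"claw":0},
    {"dx":-0.1,"dy":0.04,"dz":8,"wx":0,"wy":0,"wz":0,"claw":0},
    {"dx":-0.1,"dy":0.04,"dz":11,"wx":0,"wy":0,"wz":0,"claw":0},
    {"dx":-0.1,"dy":0.04,"dz":13.2,"wx":0,"wy":0,"wz":0,"claw":0},
    {"dx":-0.1,"dy":0.04,"dz":13.3,"wx":0,"wy":0,"wz":0,"claw":0},
    {"dx":-0.1,"dy":0.04,"dz":13.3,"wx":0,"wy":0,"wz":0,"claw":1},
    {"dx":-0.1,"dy":0.04,"dz":13.3,"wx":0,"wy":0,"wz":0,"claw":1},
    {"dx":-0.1,"dy":0.04,"dz":13.3,"wx":0,"wy":0,"wz":0,"claw":1},
  ],
)

```text
time_s: 2.7
tcp_pos: [0.5028, -0.2653, 0.0395]
tool_rot: [2.817, 1.387, 0.002]
contact_force: [-0.9, 0.1, 3.6]
width: 0.0133
```

>>> apply_moves(
  plan=[
    {"dx":0,"dy":0,"dz":0,"wx":0,"wy":0,"wz":0,"claw":1},
    {"dx":0,"dy":0,"dz":0,"wx":0,"wy":0,"wz":0,"claw":1},
  ],
)

```text
time_s: 2.9
tcp_pos: [0.5033, -0.2656, 0.0404]
tool_rot: [2.816, 1.386, 0.003]
contact_force: [0.4, -0.0, -3.0]
width: 0.0134
```

>>> apply_moves(
  plan=[
    {"dx":0,"dy":0,"dz":-2,"wx":0,"wy":0,"wz":0,"claw":1},
    {"dx":0,"dy":0,"dz":-5,"wx":0,"wy":0,"wz":0,"claw":1},
    {"dx":0,"dy":0,"dz":-9,"wx":0,"wy":0,"wz":0,"claw":1},
    {"dx":0,"dy":0,"dz":-12,"wx":0,"wy":0,"wz":0,"claw":1},
    {"dx":0,"dy":0,"dz":-13,"wx":0,"wy":0,"wz":0,"claw":1},
    {"dx":0,"dy":0,"dz":-13,"wx":0,"wy":0,"wz":0,"claw":1},
  ],
)

```text
time_s: 3.5
tcp_pos: [0.5038, -0.266, 0.172]
tool_rot: [2.814, 1.384, 0.006]
contact_force: [-1.5, -0.5, -2.3]
width: 0.0133
```

```bash
python3 -c "
from h import *
grab('wrist','w4');grab('side','side4'); s=env.read_state(); print(s['width'],s['tcp_pos'],s['contact_force'],s['ft_torque'])
a=cv2.imread('pics/side4.png')[60:260,180:400];cv2.imwrite('pics/s4z.png',cv2.resize(a,None,fx=3,fy=3))
go(.5467,.0128,.19,-7.1)"
```

```text
0.013667741533933636 [ 0.50207659 -0.26484891  0.16843206] [-0.9872254   1.03855357 -3.87314997] [ 0.02689956 -0.00900836  0.02668491]
t 3.6 d cm [ 24.72 -13.4   -2.16] w deg [ 4.00e-02 -5.00e-02  5.95e+01] q6 -1.49
```

View pics/w4.png

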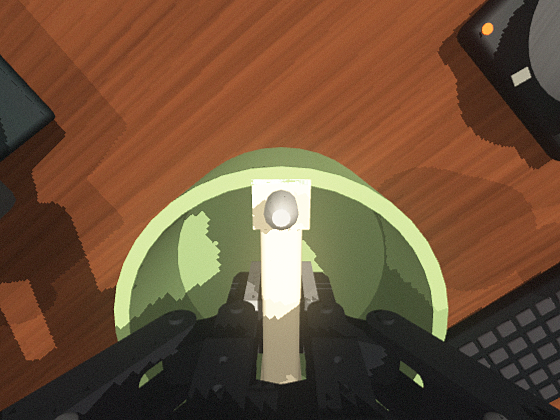

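View pics/s4z.png

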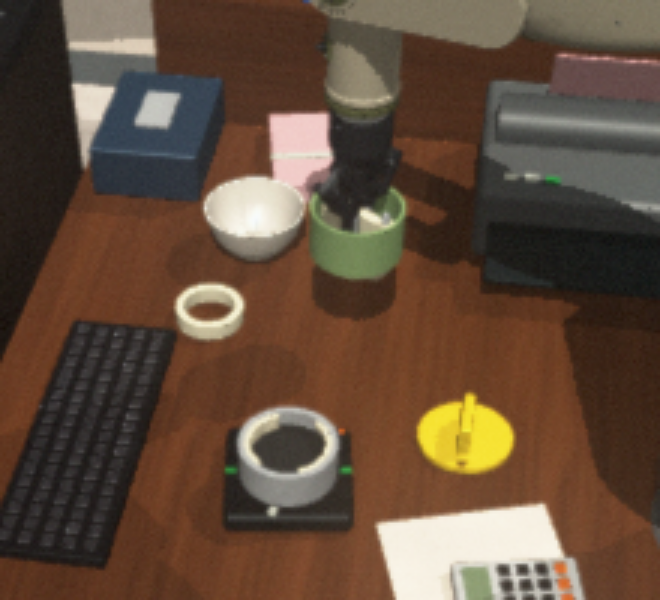

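The section is held level and clear of the desk. Next I'll measure its centre in the tool frame, plus the rim height and tilt.

```bash
cat > held.py <<'E'
from h import *
from scipy.optimize import least_squares
def held(tag,ro=.058,ri=.053):
    f=np.load(f"pics/{tag}.npz");p,d=f["p"],f["d"];C=cloud("wrist",d,np.array(imaging.camera_info("wrist")["mount"]))
    h=hsv(p)
    g=cv2.inRange(h,(32,40,40),(75,255,255)).astype(bool)&(d>0)&(C[...,2]<.0)
    z0=np.percentile(C[g][:,2],5)
    m=g&(C[...,2]<-.036)
    q=C[m]; print("n",len(q),"z",np.percentile(q[:,2],[5,50,95]))
    A=np.c_[q[:,0],q[:,1],np.ones(len(q))];k=np.linalg.lstsq(A,q[:,2],rcond=None)[0];print("plane tilt deg",np.degrees(k[:2]),"z at 0",k[2])
    def res(c): r=np.hypot(q[:,0]-c[0],q[:,1]-c[1]);return np.maximum(r-ro,0)+np.minimum(r-ri,0)
    c=least_squares(res,[0,0]).x;print("centre(tool) mm",c*1000)
    # outer hull check
    o=cv2.convexHull(np.argwhere(m)[:,::-1].astype(np.int32))[:,0]
    s=C[...,2]<-.05
    t=(d>0)&(C[...,2]<-.046)&(C[...,2]>-.062)&(abs(C[...,0])<.012)&(C[...,1]<-.03)
    if t.sum(): print("stud",t.sum(),C[t].mean(0)*1000)
E
python3 -c "
from held import *
held('w4')"
```

```text
n 9737 z [-0.04910865 -0.03967066 -0.03776253]
plane tilt deg [ 0.17932299 -2.88475959] z at 0 -0.04223039324055407
centre(tool) mm [1.87115481 3.20906454]
stud 984 [  0.43019577 -47.84010792 -51.71202223]
```

Run:
```python
from h import *
f=np.load("pics/w4.npz");p,d=f["p"],f["d"];C=cloud("wrist",d,np.array(imaging.camera_info("wrist")["mount"]))
h=hsv(p);g=cv2.inRange(h,(32,40,40),(75,255,255)).astype(bool)&(d>0)
r=np.hypot(C[...,0],C[...,1])
for a in range(-180,180,30):
    an=np.degrees(np.arctan2(C[...,1],C[...,0]))
    m=g&(abs(an-a)<6)&(r>.045)&(r<.066)&(C[...,2]<-.038)&(C[...,2]>-.05)
    if m.sum()>5: print(a,m.sum(),"r",np.percentile(r[m],[2,50,98]).round(4),"z",np.percentile(C[m][:,2],[5,50,95]).round(4))
t=(d>0)&(C[...,2]<-.0455)&(C[...,2]>-.062)&(abs(C[...,0])<.012)&(C[...,1]<-.03)&(C[...,1]>-.06)
q=C[t];print("stud",q.min(0)*1e3,q.max(0)*1e3); top=q[q[:,2]<np.percentile(q[:,2],5)];print(top.mean(0)*1e3)
for z0 in (-.055,-.052,-.049):
    k=q[abs(q[:,2]-z0)<.0012];print(z0,len(k),k[:,:2].min(0)*1e3,k[:,:2].max(0)*1e3)
```

```text
-180 237 r [0.0521 0.0547 0.0573] z [-0.0403 -0.0395 -0.0385]
-150 509 r [0.0528 0.0553 0.0577] z [-0.0406 -0.0397 -0.0386]
-120 594 r [0.0535 0.056  0.0583] z [-0.0406 -0.0397 -0.0387]
-90 530 r [0.0543 0.0569 0.0588] z [-0.0407 -0.0397 -0.0386]
-60 604 r [0.0539 0.0564 0.0588] z [-0.0406 -0.0397 -0.0387]
-30 515 r [0.0536 0.0561 0.0585] z [-0.0407 -0.0397 -0.0387]
0 285 r [0.053  0.0558 0.0583] z [-0.0405 -0.0396 -0.0386]
stud [ -4.56663913 -51.97221593 -55.20581616] [  5.43427834 -41.79340406 -45.51192234]
[  0.36962636 -47.23584286 -54.53171927]
-0.055 131 [ -2.16598494 -49.82511082] [  2.97996322 -44.43062821]
-0.052 421 [ -3.91665133 -51.81499812] [  5.29467804 -42.56928296]
-0.049 156 [ -4.56663913 -51.96898184] [  5.43427834 -41.79340406]
```

```bash
python3 -c "
from h import *
go(.5462,.0118,.16,-7.1)"
```

```text
t 3.6 d cm [ 24.61 -13.39   0.84] w deg [ 4.00e-02 -5.00e-02  5.95e+01] q6 -1.49
```

>>> apply_moves(
  plan=[
    {"dx":4,"dy":-2.2,"dz":0.5,"wx":0,"wy":0,"wz":8,"claw":1},
    {"dx":8,"dy":-4.4,"dz":0.5,"wx":0,"wy":0,"wz":16,"claw":1},
    {"dx":12,"dy":-6.5,"dz":0.5,"wx":0,"wy":0,"wz":24,"claw":1},
    {"dx":16,"dy":-8.7,"dz":0.5,"wx":0,"wy":0,"wz":32,"claw":1},
    {"dx":19.5,"dy":-10.6,"dz":0.8,"wx":0,"wy":0,"wz":40,"claw":1},
    {"dx":22.5,"dy":-12.2,"dz":0.8,"wx":0,"wy":0,"wz":48,"claw":1},
    {"dx":24.6,"dy":-13.4,"dz":0.8,"wx":0,"wy":0,"wz":55,"claw":1},
    {"dx":24.6,"dy":-13.4,"dz":0.8,"wx":0,"wy":0,"wz":59.5,"claw":1},
  ],
)

```text
time_s: 4.4
tcp_pos: [0.5444, 0.0152, 0.1572]
tool_rot: [-3.134, 0.197, 0.006]
contact_force: [0.4, -0.6, -3.2]
width: 0.0134
```

>>> apply_moves(
  plan=[
    {"dx":0,"dy":0,"dz":0,"wx":0,"wy":0,"wz":0,"claw":1},
    {"dx":0,"dy":0,"dz":0,"wx":0,"wy":0,"wz":0,"claw":1},
  ],
)

```text
time_s: 4.6
tcp_pos: [0.5428, 0.0155, 0.1545]
tool_rot: [-3.135, 0.193, 0.013]
contact_force: [0.0, 0.5, -3.1]
width: 0.0132
```

Run:
```python
from h import *
grab('wrist','w5');grab('side','side5');grab('scene','scene5'); s=env.read_state(); print(s['width'],s['tcp_pos'],s['contact_force'],s['ft_torque'])
a=cv2.imread('pics/side5.png')[140:260,210:350];b=cv2.imread('pics/scene5.png')[150:270,200:340]
cv2.imwrite('pics/z5.png',cv2.resize(np.hstack([a,b]),None,fx=2.85,fy=2.85))
go(.5462,.0118,.125,-7.1)
go(.5462,.0118,.0993,-7.1)
```

```text
0.013182683278858116 [0.54392608 0.01465857 0.15625966] [ 0.70250801  0.75532528 -2.71285607] [-0.01555449 -0.03425845  0.006582  ]
t 4.75 d cm [0.28 0.26 3.12] w deg [-0.03  0.3  -0.05] q6 0.06
t 4.75 d cm [0.29 0.26 5.69] w deg [-0.03  0.3  -0.05] q6 0.06
```

View pics/z5.png

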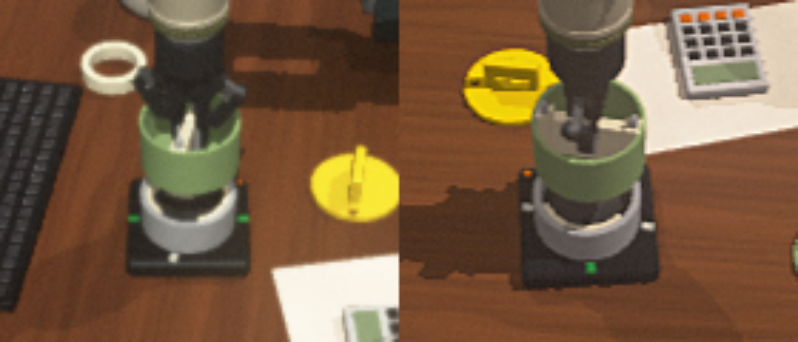

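View pics/w5.png

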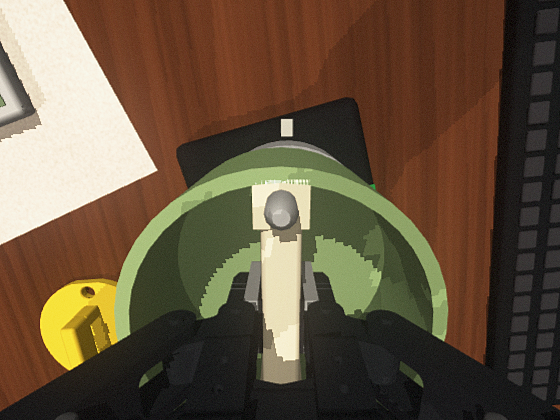

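Run:
```python
from h import *
f=np.load('pics/w5.npz');p,d=f["p"],f["d"];C=cloud("wrist",d,np.array(imaging.camera_info("wrist")["mount"]))
h=hsv(p);v,u=np.mgrid[:420,:560]
m=(h[...,1]<60)&(h[...,2]>130)&(abs(u-287)<14)&(abs(v-127)<14)
print("mark",m.sum(),C[m].mean(0)*1e3, "depth z range",np.percentile(C[m][:,2],[5,95]))
g=cv2.inRange(h,(55,120,60),(80,255,255)).astype(bool)&(u>350)&(u<390)&(v>170)&(v<200)
print("greenmark",g.sum(),C[g].mean(0)*1e3 if g.sum() else 0)
g=cv2.inRange(h,(32,40,40),(75,255,255)).astype(bool)&(d>0)
r=np.hypot(C[...,0],C[...,1]);an=np.degrees(np.arctan2(C[...,1],C[...,0]))
for a in range(-180,10,30):
    k=g&(abs(an-a)<6)&(r>.045)&(r<.066)&(C[...,2]<-.038)&(C[...,2]>-.05)
    if k.sum()>5: print(a,k.sum(),"r",np.percentile(r[k],[2,50,98]).round(4),"z",np.percentile(C[k][:,2],[50]).round(4))
t=(d>0)&(C[...,2]<-.0535)&(C[...,2]>-.062)&(abs(C[...,0])<.012)&(C[...,1]<-.03)&(C[...,1]>-.06)
print(C[t].mean(0)*1e3)
```

```text
mark 212 [  4.68258281 -64.74383959 126.62849424] depth z range [0.12544593 0.12763125]
greenmark 18 [ 71.82616891 -21.02839522 117.65528397]
-180 217 r [0.0527 0.055  0.0579] z [-0.0395]
-150 510 r [0.0533 0.0558 0.0581] z [-0.0396]
-120 596 r [0.0539 0.0564 0.0587] z [-0.0396]
-90 596 r [0.0542 0.0569 0.059 ] z [-0.0396]
-60 600 r [0.054  0.0565 0.0588] z [-0.0397]
-30 524 r [0.0534 0.0559 0.0584] z [-0.0396]
0 280 r [0.0527 0.0555 0.0581] z [-0.0395]
[-3.02833666e-02 -4.73433631e+01 -5.39962812e+01]
```

>>> apply_moves(
  plan=[
    {"dx":0.32,"dy":0.32,"dz":1.5,"wx":0,"wy":0.3,"wz":0,"claw":1},
    {"dx":0.32,"dy":0.32,"dz":2.5,"wx":0,"wy":0.3,"wz":0,"claw":1},
    {"dx":0.32,"dy":0.32,"dz":2.5,"wx":0,"wy":0.3,"wz":0,"claw":1},
    {"dx":0.32,"dy":0.32,"dz":2.5,"wx":0,"wy":0.3,"wz":0,"claw":1},
    {"dx":0.32,"dy":0.32,"dz":2.5,"wx":0,"wy":0.3,"wz":0,"claw":1},
  ],
)

```text
time_s: 5.25
tcp_pos: [0.547, 0.0111, 0.132]
tool_rot: [-3.135, 0.196, -0.001]
contact_force: [0.0, -0.2, -2.5]
width: 0.0132
```

```bash
cat > chk.py <<'E'
from h import *
import sys
tag=sys.argv[1]; Ps=[];
for i in range(int(sys.argv[2]) if len(sys.argv)>2 else 3):
    s0=env.read_state();p,d,T=grab('wrist',tag);Ps.append(np.r_[s0['tcp_pos'],s0['contact_force'],s0['tool_rot']])
s=env.read_state();print("t",s["time_s"]);print(np.array(Ps).round(4))
C=cloud("wrist",d,np.array(imaging.camera_info("wrist")["mount"]))
h=hsv(p);v,u=np.mgrid[:420,:560]
m=(h[...,1]<60)&(h[...,2]>120)&(abs(u-283)<40)&(v<165)&(C[...,2]>.05)&(abs(C[...,1]+.065)<.014)&(abs(C[...,0])<.02)
print("mark",m.sum(),C[m].mean(0)*1e3 if m.sum() else "", np.argwhere(m).mean(0) if m.sum() else "")
E
python3 chk.py w6
```

```text
t 5.4
[[ 5.4700e-01  1.1100e-02  1.3200e-01  2.3000e-02 -1.8210e-01 -2.4683e+00
  -3.1349e+00  1.9590e-01 -1.5000e-03]
 [ 5.4710e-01  1.1100e-02  1.3210e-01 -6.0900e-02  2.6490e-01 -2.1844e+00
  -3.1349e+00  1.9570e-01 -1.8000e-03]
 [ 5.4710e-01  1.1200e-02  1.3210e-01 -6.2810e-01  6.8660e-01 -2.9403e+00
  -3.1349e+00  1.9560e-01 -2.0000e-03]]
mark 768 [ -1.36637567 -61.03710604  77.71238013] [136.92578125 278.2734375 ]
```

View pics/w6.png

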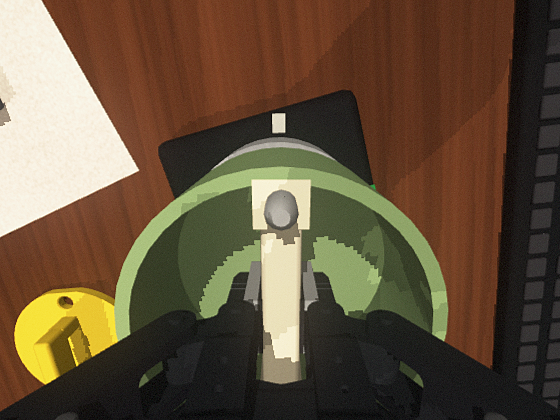

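```bash
sed -i 's/(C\[...,2\]>.05)/(C[...,2]>.05)\&(abs(C[...,2]-(s["tcp_pos"][2]-.028))<.008)/' chk.py; python3 chk.py w6b 1; python3 -c "
from h import *
go(.5465,.0115,.0975,-7.1)"
```

```text
t 5.45
[[ 5.4700e-01  1.1100e-02  1.3200e-01  3.6490e-01  4.5120e-01 -2.9702e+00
  -3.1350e+00  1.9560e-01 -1.9000e-03]]
mark 257 [ -1.69629861 -68.50925377 104.04259479] [122.87937743 278.0077821 ]
t 5.45 d cm [-0.05 -0.03  3.44] w deg [-0.03 -0.06 -0.04] q6 0.05
```

>>> apply_moves(
  plan=[
    {"dx":-0.1,"dy":0,"dz":0.6,"wx":0,"wy":0,"wz":0,"claw":1},
    {"dx":-0.1,"dy":0,"dz":1.2,"wx":0,"wy":0,"wz":0,"claw":1},
    {"dx":-0.1,"dy":0,"dz":1.8,"wx":0,"wy":0,"wz":0,"claw":1},
    {"dx":-0.1,"dy":0,"dz":2.2,"wx":0,"wy":0,"wz":0,"claw":1},
    {"dx":-0.1,"dy":0,"dz":2.2,"wx":0,"wy":0,"wz":0,"claw":1},
  ],
)

```text
time_s: 5.95
tcp_pos: [0.5452, 0.0113, 0.1086]
tool_rot: [-3.135, 0.196, 0.001]
contact_force: [-1.0, 0.3, -2.8]
width: 0.0138
```

>>> apply_moves(
  plan=[
    {"dx":0,"dy":0,"dz":0.4,"wx":0,"wy":0,"wz":0,"claw":1},
    {"dx":0,"dy":0,"dz":0.7,"wx":0,"wy":0,"wz":0,"claw":1},
    {"dx":0,"dy":0,"dz":0.95,"wx":0,"wy":0,"wz":0,"claw":1},
    {"dx":0,"dy":0,"dz":0.95,"wx":0,"wy":0,"wz":0,"claw":1},
    {"dx":0,"dy":0,"dz":0.95,"wx":0,"wy":0,"wz":0,"claw":1},
  ],
)

```text
time_s: 6.45
tcp_pos: [0.5452, 0.0114, 0.0992]
tool_rot: [-3.135, 0.196, 0.001]
contact_force: [0.6, 0.5, -2.3]
width: 0.0133
```

```bash
python3 chk.py w7 1
```

```text
t 6.5
[[ 5.4520e-01  1.1400e-02  9.9200e-02  6.3580e-01  5.4130e-01 -2.3342e+00
  -3.1349e+00  1.9560e-01  1.5000e-03]]
mark 356 [  0.16105963 -68.21017908  71.05056646] [124.5758427  280.69662921]
```

>>> apply_moves(
  plan=[
    {"dx":0,"dy":0,"dz":0,"wx":0,"wy":0,"wz":5,"claw":1},
    {"dx":0,"dy":0,"dz":0,"wx":0,"wy":0,"wz":11,"claw":1},
    {"dx":0,"dy":0,"dz":0,"wx":0,"wy":0,"wz":17,"claw":1},
    {"dx":-0.02,"dy":-0.02,"dz":0,"wx":0,"wy":0,"wz":23,"claw":1},
    {"dx":-0.02,"dy":-0.02,"dz":0,"wx":0,"wy":0,"wz":29,"claw":1},
    {"dx":-0.03,"dy":-0.03,"dz":0,"wx":0,"wy":0,"wz":35,"claw":1},
    {"dx":-0.03,"dy":-0.03,"dz":0,"wx":0,"wy":0,"wz":40,"claw":1},
    {"dx":-0.03,"dy":-0.03,"dz":0,"wx":0,"wy":0,"wz":40,"claw":1},
  ],
)

```text
time_s: 7.3
tcp_pos: [0.5451, 0.0117, 0.0993]
tool_rot: [-2.878, 1.258, 0.001]
contact_force: [0.2, 0.2, -2.8]
width: 0.0133
```

```bash
python3 chk.py w8 1; python3 -c "
from h import *
print(env.read_state()['ft_torque']);go(.5452,.0114,.0992,-82.1)"
```

```text
t 7.35
[[ 5.4510e-01  1.1700e-02  9.9300e-02  1.8120e-01  2.0540e-01 -2.7832e+00
  -2.8783e+00  1.2581e+00  1.3000e-03]]
mark 0  
[-0.01212888  0.00738074 -0.00434133]
t 7.35 d cm [0.03 0.01 0.01] w deg [2.000e-02 5.000e-02 3.507e+01] q6 0.75
```

View pics/w8.png

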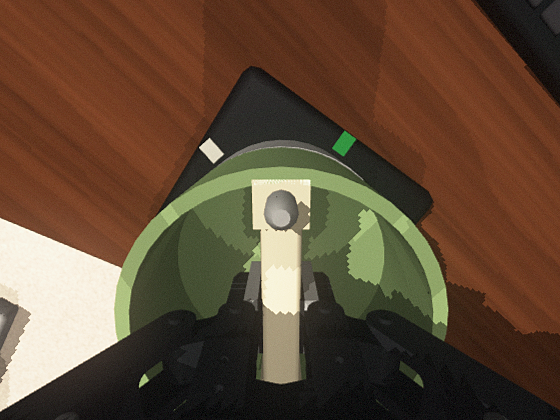

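The section turned 40° with no load; the white mark is now at (210,150) and the green mark at (344,143). I'll continue to the stop.

>>> apply_moves(
  plan=[
    {"dx":0,"dy":0,"dz":0,"wx":0,"wy":0,"wz":6,"claw":1},
    {"dx":0,"dy":0,"dz":0,"wx":0,"wy":0,"wz":12,"claw":1},
    {"dx":0,"dy":-0.02,"dz":0,"wx":0,"wy":0,"wz":18,"claw":1},
    {"dx":0,"dy":-0.02,"dz":0,"wx":0,"wy":0,"wz":24,"claw":1},
    {"dx":0,"dy":-0.02,"dz":0,"wx":0,"wy":0,"wz":29,"claw":1},
    {"dx":0,"dy":-0.02,"dz":0,"wx":0,"wy":0,"wz":33,"claw":1},
    {"dx":0,"dy":-0.02,"dz":0,"wx":0,"wy":0,"wz":35,"claw":1},
    {"dx":0,"dy":-0.02,"dz":0,"wx":0,"wy":0,"wz":35.5,"claw":1},
  ],
)

```text
time_s: 8.15
tcp_pos: [0.5452, 0.0118, 0.0994]
tool_rot: [-2.363, 2.07, 0.001]
contact_force: [0.1, 0.3, -2.9]
width: 0.0136
```

```bash
python3 chk.py w9 1; python3 -c "
from h import *
print(env.read_state()['ft_torque']);go(.5452,.0114,.0992,-82.1)"
```

```text
t 8.2
[[ 5.4520e-01  1.1800e-02  9.9400e-02  1.4780e-01  2.6780e-01 -2.9120e+00
  -2.3630e+00  2.0702e+00  1.3000e-03]]
mark 24 [ -9.0581129  -58.29649577  66.12950713] [141.5        266.41666667]
[-0.0311459  -0.01947894  0.03001664]
t 8.2 d cm [0.04 0.01 0.02] w deg [ 0.03  0.03 -0.34] q6 1.37
```

View pics/w9.png

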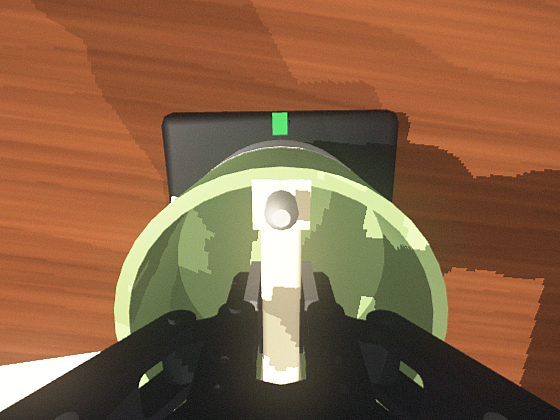

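The green mark (280,123) now lines up with the stud (281,210), but there's no stop torque yet. I'll turn a little further.

>>> apply_moves(
  plan=[
    {"dx":0,"dy":0,"dz":0,"wx":0,"wy":0,"wz":1.5,"claw":1},
    {"dx":0,"dy":0,"dz":0,"wx":0,"wy":0,"wz":3,"claw":1},
    {"dx":0,"dy":0,"dz":0,"wx":0,"wy":0,"wz":3,"claw":1},
  ],
)

```text
time_s: 8.5
tcp_pos: [0.5452, 0.0118, 0.0994]
tool_rot: [2.308, -2.131, -0.001]
contact_force: [-0.3, 0.4, -2.6]
width: 0.0133
```

```bash
python3 chk.py w10 1; python3 -c "
from h import *
print(env.read_state()['ft_torque']);go(.5452,.0114,.0992,-82.1)"
```

```text
t 8.55
[[ 5.4520e-01  1.1800e-02  9.9400e-02 -2.6470e-01  3.8870e-01 -2.6191e+00
   2.3085e+00 -2.1306e+00 -9.0000e-04]]
mark 19 [ -9.72970009 -58.23099366  66.05344791] [141.57894737 265.31578947]
[-0.12481238  0.00773026  1.16748144]
t 8.55 d cm [0.04 0.01 0.02] w deg [ 0.03  0.02 -3.27] q6 1.42
```

The 1.17 N·m reaction shows it's at the stop. I'll push a little more to confirm it's solid.

>>> apply_moves(
  plan=[
    {"dx":0,"dy":0,"dz":0,"wx":0,"wy":0,"wz":1.5,"claw":1},
    {"dx":0,"dy":0,"dz":0,"wx":0,"wy":0,"wz":1.5,"claw":1},
  ],
)

```text
time_s: 8.75
tcp_pos: [0.5452, 0.0119, 0.0995]
tool_rot: [2.281, -2.16, -0.001]
contact_force: [-0.5, -0.8, -2.6]
width: 0.0133
```

```bash
python3 chk.py w11 1; python3 -c "
from h import *
print(env.read_state()['ft_torque']);go(.5452,.0114,.0992,-82.1)
for t in ('w9','w10','w11'):
    f=np.load(f'pics/{t}.npz');p,d=f['p'],f['d'];C=cloud('wrist',d,np.array(imaging.camera_info('wrist')['mount']))
    v,u=np.mgrid[:420,:560];h=hsv(p);g=cv2.inRange(h,(50,150,60),(80,255,255)).astype(bool)&(v<145)
    T=f['T'];q=C[g].mean(0);st=(d>0)&(C[...,2]<-.0525)&(C[...,2]>-.062)&(abs(C[...,0])<.012)&(C[...,1]<-.03)&(C[...,1]>-.06)
    tip=C[st].mean(0);Rm=T[:3,:3]@np.linalg.inv(np.array(imaging.camera_info('wrist')['mount'])[:3,:3])
    print(t,'green',q*1e3,'stud',tip*1e3)
"
```

```text
t 8.8
[[ 5.4520e-01  1.1900e-02  9.9500e-02 -4.6480e-01 -8.1220e-01 -2.6125e+00
   2.2810e+00 -2.1597e+00 -6.0000e-04]]
mark 14 [-11.71626349 -57.89247746  65.97024834] [142.14285714 262.        ]
[-0.08931056  0.06205908  1.92245629]
t 8.8 d cm [0.04 0.   0.02] w deg [ 0.03  0.   -4.73] q6 1.44
w9 green [ -1.09481038 -69.50970798  71.43923698] stud [ -0.42717321 -47.06263779 -53.53013357]
w10 green [ -4.63626927 -69.74578786  69.91891771] stud [ -1.50273368 -47.07244419 -53.45203986]
w11 green [ -6.48660511 -69.38972666  69.50551037] stud [ -2.42393041 -47.01183971 -53.50183948]
```

>>> apply_moves(
  plan=[
    {"dx":0,"dy":0,"dz":0.1,"wx":0,"wy":0,"wz":-0.8,"claw":1},
    {"dx":0,"dy":0,"dz":0.1,"wx":0,"wy":0,"wz":-0.8,"claw":1},
    {"dx":0,"dy":0,"dz":0.1,"wx":0,"wy":0,"wz":-0.8,"claw":0.4},
    {"dx":0,"dy":0,"dz":0.1,"wx":0,"wy":0,"wz":-0.8,"claw":0.1},
    {"dx":0,"dy":0,"dz":0.1,"wx":0,"wy":0,"wz":-0.8,"claw":0.1},
    {"dx":0,"dy":0,"dz":0.1,"wx":0,"wy":0,"wz":-0.8,"claw":0.1},
  ],
)

```text
time_s: 9.4
tcp_pos: [0.5453, 0.0118, 0.0984]
tool_rot: [2.296, -2.144, -0.001]
contact_force: [1.2, -0.4, -0.7]
width: 0.0387
```

```bash
python3 -c "
from h import *
s=env.read_state();print(s['ft_torque'],s['width'],s['contact_force']);go(.5452,.0114,.25,-82.1)"
```

```text
[0.01492618 0.02922724 0.06146862] 0.03866018066149371 [ 1.23148851 -0.4071716  -0.70370703]
t 9.4 d cm [  0.03   0.02 -15.16] w deg [ 0.02  0.01 -3.96] q6 1.43
```

>>> apply_moves(
  plan=[
    {"dx":0,"dy":0,"dz":-3,"wx":0,"wy":0,"wz":0,"claw":0.1},
    {"dx":0,"dy":0,"dz":-7,"wx":0,"wy":0,"wz":0,"claw":0.1},
    {"dx":0,"dy":0,"dz":-11,"wx":0,"wy":0,"wz":-1,"claw":0.1},
    {"dx":0,"dy":-3,"dz":-15,"wx":0,"wy":0,"wz":-4,"claw":0},
    {"dx":0,"dy":-6,"dz":-18,"wx":0,"wy":0,"wz":-4,"claw":-0.2},
    {"dx":0,"dy":-6,"dz":-18,"wx":0,"wy":0,"wz":-4,"claw":-0.2},
    {"dx":0,"dy":-6,"dz":-18,"wx":0,"wy":0,"wz":-4,"claw":-0.2},
  ],
)

```text
time_s: 10.1
tcp_pos: [0.6058, 0.0158, 0.2786]
tool_rot: [-2.369, 2.062, -0.0]
contact_force: [-0.2, 0.3, -0.4]
width: 0.0513
```

```bash
cat > sec.py <<'E'
from h import *
import sys
tag=sys.argv[1]; s=env.read_state();p,d,T=grab("wrist",tag);print("t",s["time_s"],s["tcp_pos"],s["tool_rot"],s["qd"].round(3))
C=cloud("wrist",d,T);h=hsv(p)
zr=.139
near=np.hypot(C[...,0]-.5465,C[...,1]-.0125)<.085
m=(d>0)&near&(abs(C[...,2]-zr)<.003)
hull=cv2.convexHull(np.argwhere(m)[:,::-1].astype(np.int32))
print("rim z",np.median(C[m][:,2]));q=C[m];A=np.c_[q[:,:2]-q[:,:2].mean(0),np.ones(len(q))];print("tilt",np.degrees(np.linalg.lstsq(A,q[:,2],rcond=None)[0][:2]))
P=ray("wrist",T,hull[:,0,:],zr);print("rim",cv2.fitEllipse(P[:,None,:2].astype(np.float32)))
ms=(d>0)&near&(C[...,2]>.144)&(C[...,2]<.16)
nc,l,st,ce=cv2.connectedComponentsWithStats(ms.astype(np.uint8));S=[]
for i in range(1,nc):
    if st[i,4]>15: q=C[l==i];S.append(ray("wrist",T,[q.mean(0)[:2]*0+ce[i]],q[:,2].mean())[0]);print(st[i,4],ce[i],q.mean(0),q[:,2].max())
if len(S)==2: D=S[0]-S[1];print("stud mid",(S[0]+S[1])/2,"angle",np.degrees(np.arctan2(D[1],D[0])),np.hypot(*D[:2]))
v,u=np.mgrid[:420,:560]
for nm,g in (("green",cv2.inRange(h,(50,150,60),(80,255,255)).astype(bool)),):
    g=g&(abs(C[...,2]-.028)<.006)
    nc,l,st,ce=cv2.connectedComponentsWithStats(g.astype(np.uint8))
    for i in range(1,nc):
        if st[i,4]>15: print(nm,ce[i],st[i,4],C[l==i].mean(0),ray("wrist",T,[ce[i]],.028))
E
python3 sec.py w12
```

```text
t 10.1 [0.60582891 0.01583726 0.27861359] [-2.36942611e+00  2.06231726e+00 -3.09100642e-04] [-0.002 -0.005  0.072  0.001 -0.     0.   ]
rim z 0.137926809734089
tilt [0.07516934 0.0402456 ]
rim ((0.5470097064971924, 0.012479694560170174), (0.1149023249745369, 0.11580529063940048), 102.62493896484375)
115 [276.40869565 222.29565217] [0.59297708 0.01808611 0.14982313] 0.15342676345383827
102 [274.89215686 316.69607843] [0.50270143 0.00715048 0.14920859] 0.1534777267018987
stud mid [0.54783015 0.0126182  0.14951586] angle 6.908104335260889 0.090945757821941
green [276.54545455 173.35064935] 77 [0.61374106 0.02230307 0.02775664] [[0.61378889 0.02230702 0.028     ]]
```

View pics/w12.png

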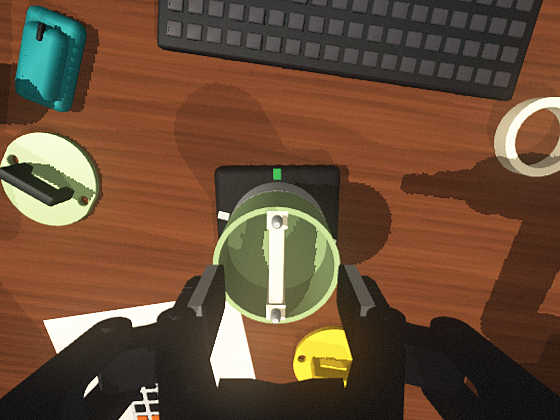

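The section sits level with its rim at z = 0.138, and its studs at (276,222) and (275,317) line up with the green mark at (277,173), so it's locked. The cover is at left, around (50,180). I'll check flask clearance before moving there.

Run:
```python
from h import *
for n in ["scene","side"]:
    p,d,T=grab(n,n+"13");C=cloud(n,d,T)
    m=(d>0)&(C[...,2]>.06)&(C[...,2]<.3)&(np.hypot(C[...,0]-.62,C[...,1]-.4)<.25)&(C[...,1]>.2)
    q=C[m];print(n,len(q),q.min(0),q.max(0),np.median(q,0))
    t=m&(C[...,2]>.205);print("top",t.sum(),C[t].mean(0), C[t].max(0))
f=np.load("pics/w12.npz");p,d,T=f["p"],f["d"],f["T"];C=cloud("wrist",d,T)
b=(d>0)&(C[...,2]>.04)&(C[...,2]<.055)&(np.hypot(C[...,0]-.56,C[...,1]-.3)<.07);q=C[b];print(len(q),q.mean(0),cv2.minAreaRect(q[:,:2].astype(np.float32)))
go(.587,.355,.28,-25.8)
```

```text
scene 895 [0.62704741 0.38938209 0.06005307] [0.68670449 0.45622373 0.22530264] [0.66667542 0.41625646 0.14298557]
top 122 [0.65429286 0.42239341 0.21849177] [0.6675437  0.43767019 0.22530264]
side 876 [0.61493336 0.39469327 0.06027442] [0.68071802 0.45572229 0.22418868] [0.64209998 0.43669459 0.14263111]
top 120 [0.64780356 0.42366056 0.21727873] [0.66365843 0.43671421 0.22418868]
827 [0.5635577  0.29801111 0.04588662] ((0.5626108646392822, 0.299815833568573), (0.06531721353530884, 0.014693023636937141), 64.4058837890625)
t 10.25 d cm [-33.82  -3.01  -0.34] w deg [  0.17   0.15 -56.27] q6 1.37
```

>>> apply_moves(
  plan=[
    {"dx":-4,"dy":-0.4,"dz":-0.5,"wx":0,"wy":0,"wz":-7,"claw":-0.2},
    {"dx":-8.5,"dy":-0.8,"dz":-0.5,"wx":0,"wy":0,"wz":-15,"claw":-0.2},
    {"dx":-13,"dy":-1.2,"dz":-0.5,"wx":0,"wy":0,"wz":-23,"claw":-0.2},
    {"dx":-17.5,"dy":-1.6,"dz":-0.5,"wx":0,"wy":0,"wz":-31,"claw":-0.2},
    {"dx":-22,"dy":-2,"dz":-0.5,"wx":0,"wy":0,"wz":-39,"claw":-0.2},
    {"dx":-26.5,"dy":-2.4,"dz":-0.5,"wx":0,"wy":0,"wz":-46,"claw":-0.2},
    {"dx":-31,"dy":-2.8,"dz":-0.5,"wx":0,"wy":0,"wz":-52,"claw":-0.2},
    {"dx":-33.8,"dy":-3,"dz":-0.5,"wx":0,"wy":0,"wz":-56.3,"claw":-0.2},
  ],
)

```text
time_s: 11.05
tcp_pos: [0.5849, 0.3575, 0.2798]
tool_rot: [3.063, -0.691, -0.01]
contact_force: [-0.0, 0.5, -1.1]
width: 0.0512
```

>>> apply_moves(
  plan=[
    {"dx":0,"dy":0,"dz":0,"wx":0,"wy":0,"wz":0,"claw":-0.2},
    {"dx":0,"dy":0,"dz":0,"wx":0,"wy":0,"wz":0,"claw":-0.2},
  ],
)

```text
time_s: 11.25
tcp_pos: [0.5836, 0.3576, 0.278]
tool_rot: [3.061, -0.689, -0.013]
contact_force: [0.4, 0.2, -0.3]
width: 0.0515
```

Run:
```python
from h import *
s=env.read_state();p,d,T=grab("wrist","w14");C=cloud("wrist",d,T);h=hsv(p);print(s["tcp_pos"],s["tool_rot"],s["qd"].round(3))
b=(d>0)&(C[...,2]>.042)&(C[...,2]<.055)&(np.hypot(C[...,0]-.56,C[...,1]-.3)<.07);q=C[b];print(len(q),np.median(q[:,2]),cv2.minAreaRect(q[:,:2].astype(np.float32)))
near=np.hypot(C[...,0]-.562,C[...,1]-.3)<.075
g=(cv2.inRange(h,(32,40,50),(80,255,255)).astype(bool))&near&(abs(C[...,2]-.008)<.004)
hu=cv2.convexHull(np.argwhere(g)[:,::-1].astype(np.int32))[:,0];P=ray("wrist",T,hu,.008);print("disc",np.median(C[g][:,2]),cv2.fitEllipse(P[:,None,:2].astype(np.float32)))
go(.5615,.3005,.14,-25.8)
```

```text
[0.58357939 0.35761329 0.27799615] [ 3.06122755 -0.68933399 -0.01315895] [-0.037 -0.015  0.004 -0.008  0.001  0.003]
625 0.04659540810433166 ((0.5630671381950378, 0.3016798496246338), (0.06431253999471664, 0.013189602643251419), 64.77651977539062)
disc 0.006978010473021989 ((0.5629400014877319, 0.3013403117656708), (0.1147812232375145, 0.11585239320993423), 158.03672790527344)
t 11.3 d cm [ 0.46  5.97 13.88] w deg [0.29 0.38 0.33] q6 0.92
```

View pics/w14.png

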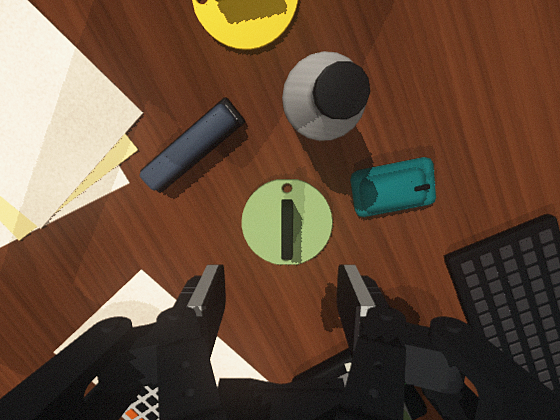

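The cover is centred near (287,222) with its black bar vertical and a hole at (287,188). It's clearly the green one, and the flask at (325,95) is well clear.

Run:
```python
from h import *
go(.563,.3014,.11,-25.2)
```

```text
t 11.3 d cm [ 0.57  5.81 16.88] w deg [ 0.29  0.38 -0.27] q6 0.92
```

>>> apply_moves(
  plan=[
    {"dx":0.57,"dy":4,"dz":3,"wx":0.3,"wy":0.4,"wz":-0.3,"claw":-0.2},
    {"dx":0.57,"dy":5.8,"dz":7,"wx":0.3,"wy":0.4,"wz":-0.3,"claw":-0.2},
    {"dx":0.57,"dy":5.8,"dz":11,"wx":0.3,"wy":0.4,"wz":-0.3,"claw":-0.2},
    {"dx":0.57,"dy":5.8,"dz":15,"wx":0.3,"wy":0.4,"wz":-0.3,"claw":-0.2},
    {"dx":0.57,"dy":5.8,"dz":16.9,"wx":0.3,"wy":0.4,"wz":-0.3,"claw":-0.2},
    {"dx":0.57,"dy":5.8,"dz":16.9,"wx":0.3,"wy":0.4,"wz":-0.3,"claw":-0.2},
    {"dx":0.57,"dy":5.8,"dz":16.9,"wx":0.3,"wy":0.4,"wz":-0.3,"claw":-0.2},
  ],
)

```text
time_s: 12.0
tcp_pos: [0.5633, 0.3003, 0.1104]
tool_rot: [3.065, -0.688, 0.001]
contact_force: [0.7, 0.5, 0.5]
width: 0.0511
```

Run:
```python
from h import *
p,d,T=grab("wrist","w15");s=env.read_state();print(s["qd"].round(3),s["contact_force"])
go(.563,.3014,.019,-25.2)
```

```text
[ 0.009 -0.01  -0.024  0.001 -0.003 -0.001] [0.14970074 0.72697122 0.13366338]
t 12.05 d cm [-0.14  0.03  9.27] w deg [-0.11 -0.11 -0.07] q6 0.85
```

View pics/w15.png

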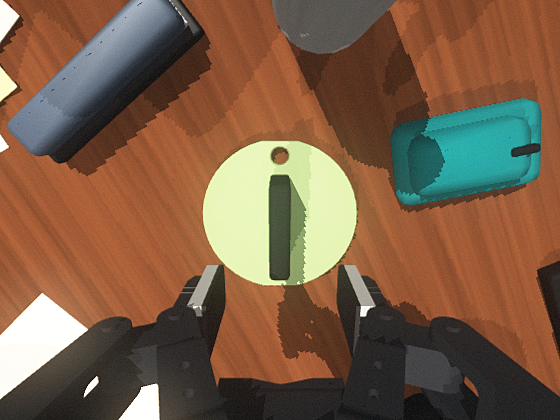

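The bar (280,228) is centred between the fingers and vertical, so I'll descend and grip.

>>> apply_moves(
  plan=[
    {"dx":-0.1,"dy":0.03,"dz":3,"wx":0,"wy":0,"wz":0,"claw":-0.2},
    {"dx":-0.1,"dy":0.03,"dz":6,"wx":0,"wy":0,"wz":0,"claw":-0.2},
    {"dx":-0.1,"dy":0.03,"dz":8,"wx":0,"wy":0,"wz":0,"claw":-0.2},
    {"dx":-0.1,"dy":0.03,"dz":9,"wx":0,"wy":0,"wz":0,"claw":-0.1},
    {"dx":-0.1,"dy":0.03,"dz":9.2,"wx":0,"wy":0,"wz":0,"claw":-0.1},
    {"dx":-0.1,"dy":0.03,"dz":9.2,"wx":0,"wy":0,"wz":0,"claw":1},
    {"dx":-0.1,"dy":0.03,"dz":9.2,"wx":0,"wy":0,"wz":0,"claw":1},
    {"dx":-0.1,"dy":0.03,"dz":9.2,"wx":0,"wy":0,"wz":0,"claw":1},
  ],
)

```text
time_s: 12.85
tcp_pos: [0.565, 0.3019, 0.022]
tool_rot: [-3.062, 0.686, -0.008]
contact_force: [1.9, 0.7, 2.2]
width: 0.0128
```

>>> apply_moves(
  plan=[
    {"dx":0,"dy":0,"dz":0,"wx":0,"wy":0,"wz":0,"claw":1},
    {"dx":0,"dy":0,"dz":0,"wx":0,"wy":0,"wz":0,"claw":1},
    {"dx":0,"dy":0,"dz":0,"wx":0,"wy":0,"wz":0,"claw":1},
  ],
)

```text
time_s: 13.15
tcp_pos: [0.565, 0.3019, 0.022]
tool_rot: [-3.062, 0.686, -0.008]
contact_force: [-0.5, -0.0, 0.5]
width: 0.0131
```

>>> apply_moves(
  plan=[
    {"dx":0,"dy":0,"dz":-2,"wx":0,"wy":0,"wz":0,"claw":1},
    {"dx":0,"dy":0,"dz":-5,"wx":0,"wy":0,"wz":0,"claw":1},
    {"dx":0,"dy":0,"dz":-9,"wx":0,"wy":0,"wz":0,"claw":1},
    {"dx":0,"dy":0,"dz":-13,"wx":0,"wy":0,"wz":0,"claw":1},
    {"dx":0,"dy":0,"dz":-17,"wx":0,"wy":0,"wz":0,"claw":1},
    {"dx":0,"dy":0,"dz":-20,"wx":0,"wy":0,"wz":0,"claw":1},
    {"dx":0,"dy":0,"dz":-20,"wx":0,"wy":0,"wz":0,"claw":1},
  ],
)

```text
time_s: 13.85
tcp_pos: [0.5663, 0.3026, 0.2285]
tool_rot: [-3.057, 0.685, -0.02]
contact_force: [0.3, 0.4, -1.2]
width: 0.013
```

```bash
cat > cov.py <<'E'
from h import *
import sys
tag=sys.argv[1];s=env.read_state();p,d,T=grab("wrist",tag);M=np.array(imaging.camera_info("wrist")["mount"]);C=cloud("wrist",d,M);h=hsv(p)
print("t",s["time_s"],s["tcp_pos"].round(4),s["tool_rot"].round(4),s["contact_force"].round(2),s["width"])
g=cv2.inRange(h,(28,30,40),(80,255,255)).astype(bool)&(d>0)&(abs(C[...,2]-.012)<.008)&(np.hypot(C[...,0],C[...,1])<.068)
q=C[g];A=np.c_[q[:,:2],np.ones(len(q))];k=np.linalg.lstsq(A,q[:,2],rcond=None)[0];print("disc n",len(q),"z0",k[2],"tilt",np.degrees(k[:2]))
r=np.hypot(q[:,0],q[:,1]);an=np.degrees(np.arctan2(q[:,1],q[:,0]))
E=[]
for a in range(-180,181,6):
    w=(abs(an-a)<3)
    if w.sum()>20:
        j=np.percentile(r[w],99.5)
        if j>.05: E.append([j*np.cos(np.radians(a)),j*np.sin(np.radians(a))])
E=np.array(E)
from scipy.optimize import least_squares
c=least_squares(lambda c:np.hypot(E[:,0]-c[0],E[:,1]-c[1])-.0578,[0,0],loss="soft_l1",f_scale=.0005);print("centre fixed r",c.x*1e3,"n",len(E),"rms",np.std(c.fun))
c=least_squares(lambda c:np.hypot(E[:,0]-c[0],E[:,1]-c[1])-c[2],[0,0,.058],loss="soft_l1",f_scale=.0005);print("free r",c.x*1e3)
E
python3 cov.py w16
```

```text
t 13.85 [0.5663 0.3026 0.2285] [-3.0565  0.685  -0.0203] [ 0.26  0.41 -1.24] 0.012968675728358416
disc n 23291 z0 0.014907310738416476 tilt [ 0.06916757 -0.18294422]
centre fixed r [-0.10965972  2.33163631] n 46 rms 0.0016207815170950221
free r [-0.11721555  2.15684728 57.61926829]
```

View pics/w16.png

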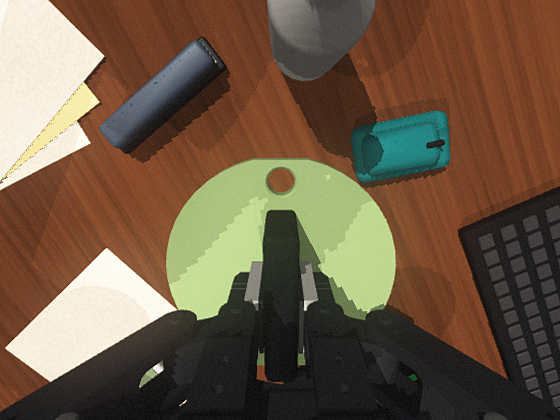

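```bash
cat > hole.py <<'E'
from h import *
def hole(tag,zt=.0149):
    f=np.load(f"pics/{tag}.npz");p=f["p"];M=np.array(imaging.camera_info("wrist")["mount"]);h=hsv(p)
    g=cv2.inRange(h,(28,30,40),(80,255,255)); v,u=np.mgrid[:420,:560]
    roi=((abs(u-281)<22)&(abs(v-181)<22)).astype(np.uint8)
    nc,l,st,ce=cv2.connectedComponentsWithStats((g==0).astype(np.uint8)*roi)
    i=1+np.argmax(st[1:,4]);
    cn=cv2.findContours((l==i).astype(np.uint8),cv2.RETR_EXTERNAL,cv2.CHAIN_APPROX_NONE)[0][0][:,0]
    P=ray("wrist",M,cn,zt); e=cv2.fitEllipse(P[:,None,:2].astype(np.float32)); print("hole px",ce[i],st[i],"tool mm",np.array(e[0])*1e3,np.array(e[1])*1e3)
    return e[0]
if __name__=="__main__":
    import sys;hole(sys.argv[1])
E
python3 hole.py w16; python3 -c "
from h import *
f=np.load('pics/w16.npz');p,d=f['p'],f['d'];C=cloud('wrist',d,np.array(imaging.camera_info('wrist')['mount']))
for v in range(150,170,2): print(v,C[v,280].round(4),p[v,280])
for u in (165,168,395,397,400): print(u,C[262,u].round(4))
"
```

```text
hole px [280.48214286 179.78571429] [268 168  26  25 504] tool mm [ -0.13156861 -44.70056668] [11.12664118 11.88270468]
150 [-0.0006 -0.0377  0.2302] [132  76  47]
152 [-0.0006 -0.0354  0.2314] [133  78  50]
154 [-0.0006 -0.0334  0.2299] [134  77  47]
156 [-0.0006 -0.0312  0.2303] [133  73  41]
158 [-0.0004 -0.0542  0.0206] [112 122  79]
160 [-0.0004 -0.0539  0.0151] [166 190 124]
162 [-0.0004 -0.0529  0.0157] [172 193 127]
164 [-0.0004 -0.0522  0.0145] [174 193 128]
166 [-0.0004 -0.0512  0.0151] [147 164 109]
168 [-0.0006 -0.0182  0.2296] [114  91  53]
165 [-0.1367  0.0928  0.227 ]
168 [-0.0569 -0.0026  0.0155]
395 [ 0.0574 -0.0032  0.0145]
397 [0.1391 0.0939 0.2299]
400 [0.1431 0.0945 0.2312]
```

```bash
python3 -c "
from h import *
go(.5487,.0127,.20,-82.7)"
```

```text
t 13.9 d cm [10.84 26.89  2.35] w deg [-0.68 -0.16 57.43] q6 0.85
```

>>> apply_moves(
  plan=[
    {"dx":1.5,"dy":3.6,"dz":0,"wx":0,"wy":0,"wz":7,"claw":1},
    {"dx":3,"dy":7.4,"dz":0,"wx":0,"wy":0,"wz":15,"claw":1},
    {"dx":4.6,"dy":11.4,"dz":0,"wx":0,"wy":0,"wz":23,"claw":1},
    {"dx":6.2,"dy":15.4,"dz":0,"wx":0,"wy":0,"wz":31,"claw":1},
    {"dx":7.8,"dy":19.4,"dz":0,"wx":0,"wy":0,"wz":39,"claw":1},
    {"dx":9.2,"dy":22.9,"dz":0.5,"wx":-0.3,"wy":0,"wz":46,"claw":1},
    {"dx":10.4,"dy":25.6,"dz":1,"wx":-0.6,"wy":-0.1,"wz":52,"claw":1},
    {"dx":10.8,"dy":26.9,"dz":1.5,"wx":-0.7,"wy":-0.2,"wz":57.4,"claw":1},
  ],
)

```text
time_s: 14.7
tcp_pos: [0.5466, 0.0101, 0.2054]
tool_rot: [2.349, -2.08, -0.006]
contact_force: [0.0, 0.9, -2.3]
width: 0.0129
```

>>> apply_moves(
  plan=[
    {"dx":0,"dy":0,"dz":0,"wx":0,"wy":0,"wz":0,"claw":1},
    {"dx":0,"dy":0,"dz":0,"wx":0,"wy":0,"wz":0,"claw":1},
    {"dx":0,"dy":0,"dz":0,"wx":0,"wy":0,"wz":0,"claw":1},
  ],
)

```text
time_s: 15.0
tcp_pos: [0.5462, 0.0111, 0.2045]
tool_rot: [2.352, -2.077, -0.008]
contact_force: [0.1, -0.2, -1.7]
width: 0.0129
```

```bash
python3 cov.py w17;python3 -c "
from h import *
go(.5487,.0127,.19,-82.7)"
```

```text
t 15.0 [0.5462 0.0111 0.2045] [ 2.352  -2.0765 -0.0078] [ 0.14 -0.18 -1.7 ] 0.012894690779883172
disc n 23331 z0 0.014889697779759846 tilt [ 0.09995072 -0.17242047]
centre fixed r [-0.52588847  2.5590308 ] n 46 rms 0.0016267558298836838
free r [-0.52592295  2.43494064 57.67790766]
t 15.05 d cm [-0.12 -0.24  1.5 ] w deg [ 0.32  0.04 -0.18] q6 1.37
```

View pics/w17.png

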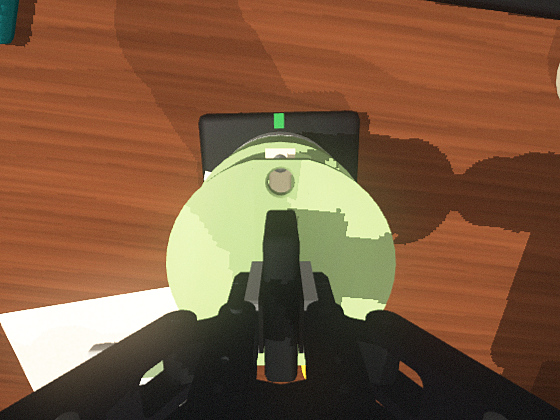

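>>> apply_moves(
  plan=[
    {"dx":-0.12,"dy":-0.24,"dz":0.6,"wx":0.3,"wy":0,"wz":-0.2,"claw":1},
    {"dx":-0.12,"dy":-0.24,"dz":1.2,"wx":0.3,"wy":0,"wz":-0.2,"claw":1},
    {"dx":-0.12,"dy":-0.24,"dz":1.5,"wx":0.3,"wy":0,"wz":-0.2,"claw":1},
    {"dx":-0.12,"dy":-0.24,"dz":1.5,"wx":0.3,"wy":0,"wz":-0.2,"claw":1},
    {"dx":-0.12,"dy":-0.24,"dz":1.5,"wx":0.3,"wy":0,"wz":-0.2,"claw":1},
  ],
)

```text
time_s: 15.55
tcp_pos: [0.5486, 0.0128, 0.1899]
tool_rot: [-2.359, 2.075, 0.001]
contact_force: [0.8, -0.4, -2.2]
width: 0.0127
```

```bash
python3 cov.py w18;python3 hole.py w18;python3 - <<'E'
from h import *
go(.5487,.0127,.185,-82.7)
a=cv2.imread('pics/w18.png')[100:240,190:370];cv2.imwrite('pics/w18z.png',cv2.resize(a,None,fx=4,fy=4,interpolation=cv2.INTER_CUBIC))
E
```

```text
t 15.55 [0.5486 0.0128 0.1899] [-2.3588e+00  2.0747e+00  1.5000e-03] [ 0.85 -0.45 -2.18] 0.012656379876968547
disc n 23300 z0 0.014896261092495316 tilt [ 0.09881218 -0.16402989]
centre fixed r [-0.50558906  2.57918149] n 46 rms 0.0015974790260237842
free r [-0.50885561  2.42286524 57.64897725]
hole px [280.43733333 180.912     ] [268 169  26  23 375] tool mm [ -0.55201253 -44.09935698] [ 9.81508195 10.94345562]
t 15.6 d cm [-0.    0.    0.51] w deg [0.01 0.04 0.02] q6 1.37
```

View pics/w18z.png

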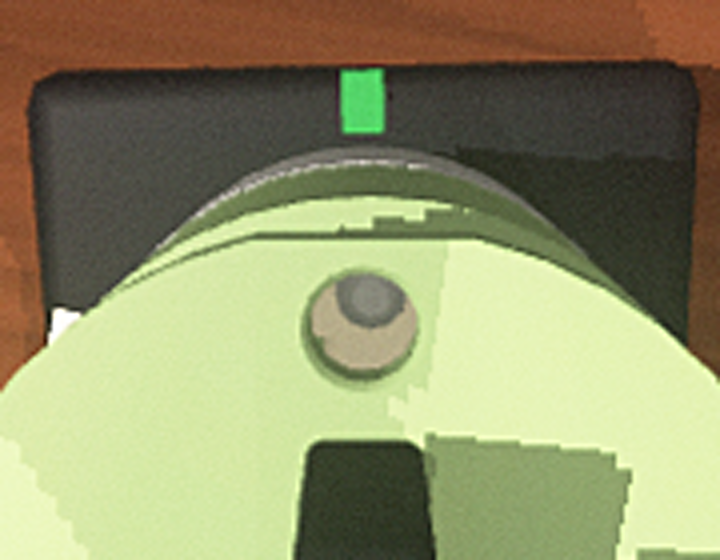

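Through the cover's hole (crop centre 361,325) I can see the stud tip at about crop (370,298), up and slightly right of the middle. Next I'll work out the offset in tool axes.

```bash
cat > al.py <<'E'
from h import *
import sys
def al(tag):
    f=np.load(f"pics/{tag}.npz");p,d=f["p"],f["d"];M=np.array(imaging.camera_info("wrist")["mount"]);C=cloud("wrist",d,M);h=hsv(p)
    v,u=np.mgrid[:420,:560]
    roi=(abs(u-281)<16)&(abs(v-180)<16)
    m=roi&(h[...,1]<45)&(C[...,2]>.022)&(C[...,2]<.0465)&(d>0)
    print("stud n",m.sum()); q=C[m];print("z",np.percentile(q[:,2],[2,10,50,90])*1e3)
    top=q[q[:,2]<np.percentile(q[:,2],12)];print("tip tool mm",top.mean(0)*1e3,"mean",q.mean(0)*1e3,"min",q.min(0)*1e3,"max",q.max(0)*1e3)
    # hole rim on top face: points with z>disc top+2mm inside roi
    e=roi&(C[...,2]>.0175)
    nc,l,st,ce=cv2.connectedComponentsWithStats(e.astype(np.uint8));i=l[180,281]
    if i:
        cn=cv2.findContours((l==i).astype(np.uint8),cv2.RETR_EXTERNAL,cv2.CHAIN_APPROX_NONE)[0][0][:,0]
        P=ray("wrist",M,cn,.0149);E=cv2.fitEllipse(P[:,None,:2].astype(np.float32));print("hole",np.array(E[0])*1e3,np.array(E[1])*1e3,P.min(0)*1e3,P.max(0)*1e3)
al(sys.argv[1])
E
python3 al.py w18
```

```text
stud n 172
z [36.5478069  37.25899426 38.59520241 40.73355174]
tip tool mm [  0.52252882 -43.91965338  36.90539358] mean [  0.22807414 -42.88189748  38.84569284] min [ -4.11444123 -46.07919485  36.18614677] max [  4.65377254 -38.79879799  43.13546843]
hole [ -0.62093651 -43.92515495] [11.98440697 12.2366976 ] [ -6.85931616 -50.00241379  14.9       ] [  5.34103759 -37.68769455  14.9       ]
```

>>> apply_moves(
  plan=[
    {"dx":0.07,"dy":0.01,"dz":0.5,"wx":0,"wy":0,"wz":0.4,"claw":1},
    {"dx":0.07,"dy":0.01,"dz":0.9,"wx":0,"wy":0,"wz":0.4,"claw":1},
    {"dx":0.07,"dy":0.01,"dz":1.1,"wx":0,"wy":0,"wz":0.4,"claw":1},
    {"dx":0.07,"dy":0.01,"dz":1.1,"wx":0,"wy":0,"wz":0.4,"claw":1},
  ],
)

```text
time_s: 16.0
tcp_pos: [0.5483, 0.012, 0.1785]
tool_rot: [2.351, -2.083, -0.002]
contact_force: [0.2, 0.1, -1.9]
width: 0.0129
```

```bash
python3 cov.py w19;python3 al.py w19;python3 - <<'E'
from h import *
print(env.read_state()["ft_torque"])
go(.5487,.0127,.162,-82.7)
grab('side','side19');grab('scene','scene19')
a=cv2.imread('pics/w19.png')[120:240,200:360]
b=cv2.imread('pics/side19.png')[150:240,230:350];c=cv2.imread('pics/scene19.png')[170:260,205:325]
cv2.imwrite('pics/z19.png',cv2.resize(np.hstack([cv2.resize(a,(120,90)),b,c]),None,fx=2.2,fy=2.2,interpolation=cv2.INTER_CUBIC))
E
```

```text
t 16.0 [0.5483 0.012  0.1785] [ 2.3513e+00 -2.0832e+00 -2.3000e-03] [ 0.19  0.06 -1.94] 0.01291791083916796
disc n 23314 z0 0.014894756728710825 tilt [ 0.09890189 -0.1754784 ]
centre fixed r [-0.50666014  2.55656324] n 46 rms 0.0016509361159487332
free r [-0.51727637  2.40100097 57.63379044]
stud n 247
z [25.37972295 25.99756113 27.49405123 29.78675099]
tip tool mm [ -0.09309943 -43.37492637  25.72097077] mean [ -0.53708575 -43.83042668  27.86624985] min [ -5.43807788 -47.60323662  25.10555571] max [  4.58578194 -38.12496862  41.30852145]
hole [ -0.59534999 -43.83989051] [12.13020831 12.27471232] [ -6.85584338 -49.99965124  14.9       ] [  5.78554025 -37.68255216  14.9       ]
[-0.03815038 -0.01353592 -0.00122797]
t 16.05 d cm [-0.07 -0.03  1.68] w deg [ 0.04  0.05 -0.38] q6 1.38
```

View pics/z19.png

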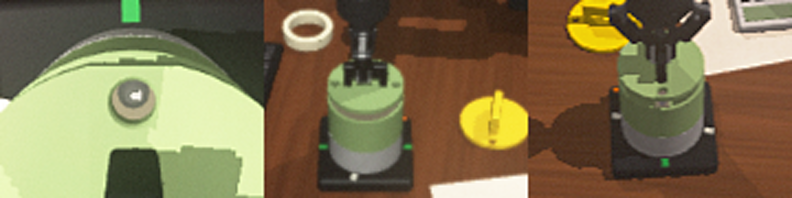

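The stud tip now sits in the middle of the hole (about 0.3 mm off in x, 0.5 mm in y), so I'll keep lowering.

>>> apply_moves(
  plan=[
    {"dx":0.02,"dy":0.03,"dz":0.4,"wx":0,"wy":0,"wz":0,"claw":1},
    {"dx":0.02,"dy":0.03,"dz":0.8,"wx":0,"wy":0,"wz":0,"claw":1},
    {"dx":0.02,"dy":0.03,"dz":0.8,"wx":0,"wy":0,"wz":0,"claw":1},
  ],
)

```text
time_s: 16.45
tcp_pos: [0.548, 0.0118, 0.1703]
tool_rot: [2.351, -2.083, -0.003]
contact_force: [-0.4, -0.7, -2.6]
width: 0.0131
```

```bash
python3 cov.py w20;python3 al.py w20;python3 - <<'E'
from h import *
print(env.read_state()["ft_torque"])
E
```

```text
t 16.45 [0.548  0.0118 0.1703] [ 2.3512 -2.083  -0.0026] [-0.35 -0.74 -2.56] 0.013058042213978889
disc n 23344 z0 0.014892972582886266 tilt [ 0.09643658 -0.16466587]
centre fixed r [-0.55158022  2.53843765] n 46 rms 0.001639234781156542
free r [-0.55335567  2.36420656 57.61586276]
stud n 27
z [22.0037208  22.05079716 22.52919649 32.01893085]
tip tool mm [ -0.54024772 -45.77140809  22.02409064] mean [  0.89929253 -43.96691798  24.36889245] min [ -5.18001489 -48.38061478  22.00309917] max [  5.45965737 -37.6518051   32.76190881]
hole [ -0.53901592 -43.82088035] [12.11391948 12.33799476] [ -6.85571181 -49.99993583  14.9       ] [  5.7856719  -37.68342974  14.9       ]
[ 0.00635429 -0.04792363 -0.0064094 ]
```

>>> apply_moves(
  plan=[
    {"dx":0,"dy":0,"dz":0.3,"wx":0,"wy":0,"wz":0,"claw":1},
    {"dx":0,"dy":0,"dz":0.6,"wx":0,"wy":0,"wz":0,"claw":1},
    {"dx":0,"dy":0,"dz":0.8,"wx":0,"wy":0,"wz":0,"claw":1},
    {"dx":0,"dy":0,"dz":0.8,"wx":0,"wy":0,"wz":0,"claw":1},
  ],
)

```text
time_s: 16.9
tcp_pos: [0.5478, 0.0118, 0.1621]
tool_rot: [2.351, -2.083, -0.003]
contact_force: [-0.1, -0.2, -2.3]
width: 0.0129
```

```bash
python3 cov.py w21
```

```text
t 16.9 [0.5478 0.0118 0.1621] [ 2.351  -2.0829 -0.0031] [-0.09 -0.2  -2.31] 0.012891025539288996
disc n 23378 z0 0.014891814455731097 tilt [ 0.08878057 -0.14608157]
centre fixed r [-0.54285939  2.54700973] n 46 rms 0.0016880325427339313
free r [-0.54670874  2.40448631 57.64782112]
```

View pics/w21.png

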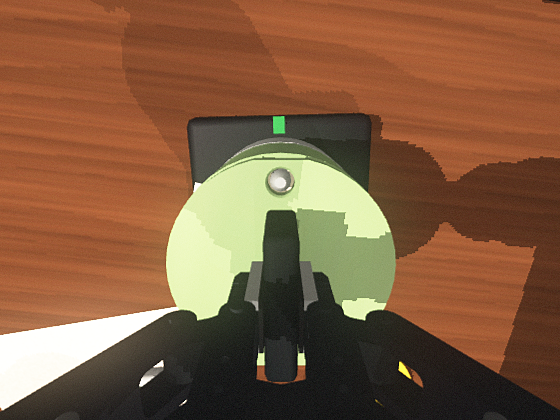

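The far stud has come up through the hole at (280,181). The cover isn't resting on the rim yet (the force is only its weight), so I'll lower a little more.

>>> apply_moves(
  plan=[
    {"dx":0,"dy":0,"dz":0.1,"wx":0,"wy":0,"wz":0,"claw":1},
    {"dx":0,"dy":0,"dz":0.15,"wx":0,"wy":0,"wz":0,"claw":1},
    {"dx":0,"dy":0,"dz":0.15,"wx":0,"wy":0,"wz":0,"claw":1},
  ],
)

```text
time_s: 17.25
tcp_pos: [0.5481, 0.0118, 0.1612]
tool_rot: [2.351, -2.083, -0.002]
contact_force: [-1.5, 0.6, 0.4]
width: 0.0128
```

>>> apply_moves(
  plan=[
    {"dx":0,"dy":0,"dz":0.03,"wx":0,"wy":0,"wz":0,"claw":1},
    {"dx":0,"dy":0,"dz":0.03,"wx":0,"wy":0,"wz":0,"claw":0.4},
    {"dx":0,"dy":0,"dz":0,"wx":0,"wy":0,"wz":0,"claw":0},
    {"dx":0,"dy":0,"dz":0,"wx":0,"wy":0,"wz":0,"claw":0},
    {"dx":0,"dy":0,"dz":0,"wx":0,"wy":0,"wz":0,"claw":0},
  ],
)

```text
time_s: 17.75
tcp_pos: [0.5482, 0.0118, 0.1613]
tool_rot: [2.351, -2.083, -0.002]
contact_force: [-0.1, 0.1, 0.6]
width: 0.0424
```

>>> apply_moves(
  plan=[
    {"dx":0,"dy":0,"dz":-2,"wx":0,"wy":0,"wz":0,"claw":0},
    {"dx":0,"dy":0,"dz":-5,"wx":0,"wy":0,"wz":0,"claw":0},
    {"dx":0,"dy":0,"dz":-9,"wx":0,"wy":0,"wz":0,"claw":0},
    {"dx":0,"dy":-3,"dz":-13,"wx":0,"wy":0,"wz":0,"claw":0},
    {"dx":0,"dy":-6,"dz":-16,"wx":0,"wy":0,"wz":0,"claw":0},
    {"dx":0,"dy":-7,"dz":-16,"wx":0,"wy":0,"wz":0,"claw":0},
    {"dx":0,"dy":-7,"dz":-16,"wx":0,"wy":0,"wz":0,"claw":0},
  ],
)

```text
time_s: 18.45
tcp_pos: [0.6192, 0.0202, 0.3219]
tool_rot: [-2.351, 2.082, -0.0]
contact_force: [-1.2, 0.2, -0.4]
width: 0.0425
```

Run:
```python
from h import *
p,d,T=grab("wrist","w22");C=cloud("wrist",d,T);h=hsv(p)
n=np.hypot(C[...,0]-.547,C[...,1]-.0125)<.075
g=n&(d>0)&(abs(C[...,2]-.147)<.006)&cv2.inRange(h,(28,30,40),(80,255,255)).astype(bool)
q=C[g];A=np.c_[q[:,:2]-q[:,:2].mean(0),np.ones(len(q))];k=np.linalg.lstsq(A,q[:,2],rcond=None)[0];print("cover top z",k[2],"tilt",np.degrees(k[:2]),len(q))
g2=n&(d>0)&(C[...,2]>.1505)&(C[...,2]<.16)
nc,l,st,ce=cv2.connectedComponentsWithStats(g2.astype(np.uint8))
for i in range(1,nc):
    if st[i,4]>3:print(st[i,4],ce[i],C[l==i].mean(0),C[l==i][:,2].max())
for c in ("side","scene"): grab(c,c+"22")
b=cv2.imread('pics/side22.png')[150:240,220:340];c=cv2.imread('pics/scene22.png')[160:250,205:325]
cv2.imwrite('pics/z22.png',cv2.resize(np.hstack([b,c]),None,fx=3.3,fy=3.3,interpolation=cv2.INTER_CUBIC))
```

```text
cover top z 0.1459090085862129 tilt [-0.04323232  0.01360133] 7607
42 [280.04761905 223.66666667] [0.59233556 0.01809928 0.15154937] 0.15357699432285254
48 [280.375  238.4375] [0.57853413 0.01608259 0.15493101] 0.1598939509708402
```

View pics/w22.png

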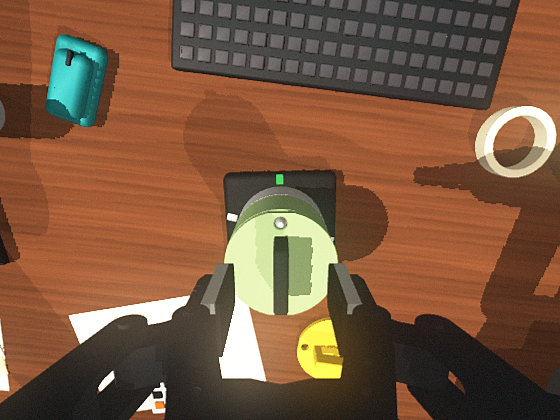

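View pics/z22.png

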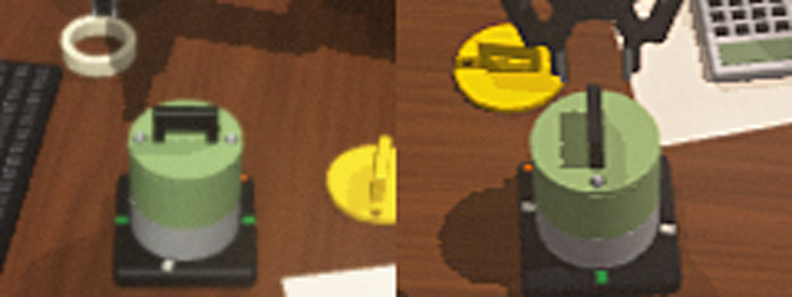

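View pics/scene22.png

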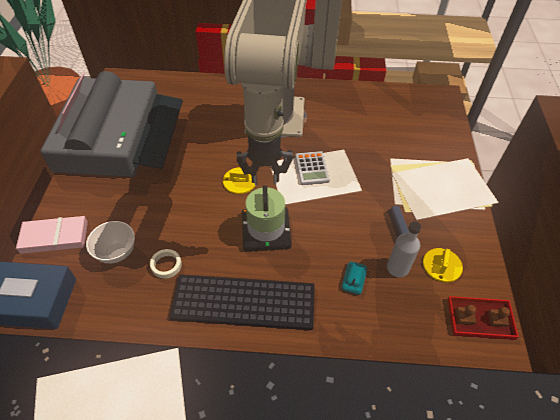

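Both studs show through the cover (side crop 138,137 and 232,138). The cover lies flat at z = 0.146, which is the measured rim height plus 8 mm. The other items on the desk are where they were. Handing in.

```bash
python3 -c "
from workcell import env
print(env.hand_in(), env.read_state()['time_s'])"
```

```text
the job is handed in; nothing more can be done
the job is handed in; nothing more can be done
```

I assembled the carrier on its warmer and handed it in at about 18.6 s. I lowered the food section through the slots, turned it clockwise about 75° to a solid stop (1.9 N·m reaction) and let go. I then set the green cover on top, released it and moved the arm clear.

- **Section:** before the cover went on, its rim was level at z ≈ 0.138 m (0.139 expected), so it is not standing on the ledges. Its studs pointed at the green mark: I measured them at 7° and the base's x axis at about 8°, a difference within measuring error.
- **Cover:** it lies flat (tilt under 0.05°) with its top at z ≈ 0.146 m, the measured rim height plus 8 mm. The side view shows both studs through the holes.
- **Rest of the desk:** in the last overview picture everything else looks where it was.
- **Disagreements:** the rim and cover heights both read about 1 mm low, which is within the camera calibration. The held cover's outline was slightly flattened near its hole, so I centred it by sighting the stud through the hole instead of by its edge.

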